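# Clamp a plaster tag in the vacuum fixture with the hand pump

### The job

Seat the plaster tag blank (the white block with two corners cut off) flat and square in the matching pocket of the aluminium vacuum fixture and let go of it. Then take the hand pump, press its coupler squarely onto the fixture's tilted nipple, past the snap and fully home against the spring collar, and finish while still holding the pump gripped and pressed there. Leave the other things on the bench where they are.

Things in the scene. Friction and masses are not known exactly. Their poses are not given: they have to be found in the camera images.
- tile: Loose white plaster tag blank lying flat, 64 (x) x 46 (y) x 20 mm (z, thick), about 80 g; the two corners at its +x end are cut off at 45 degrees (12 mm legs). Origin: centre of the underside of the full rectangle; z up. The round disc and square blank of the same plaster are bystanders.
- fixture: Aluminium plate fixed on the table, 120 (x) x 210 (y) x 20 mm high. Origin: centre of its underside; z up. Pocket centre 50 mm to +y of the origin; the foot of the tilted brass nipple 57 mm to -y, on a grey wedge 42 mm wide that rises from 31 mm (at its -x edge) to 49 mm.
- pocket (a point): Centre of the pocket floor, 12 mm above the table; axes as the fixture's. The pocket is 68 (x) x 50 (y) mm, 2 mm clearance on each side of the tag, 8 mm deep, with the same two cut corners at its +x end. A seated tag has its origin here, its x and z along these axes, and stands 12 mm proud of the plate.
- pump: Loose hand vacuum pump, 99 mm tall, about 180 g, standing upright on its round coupler mouth. Origin: centre of the mouth face; z: its axis, mouth to knob. Steel coupler, 36 mm diameter, up to 37 mm; black square grip, 30 x 30 mm, faces along x and y, from 37 to 82 mm (hold here); neck and 24 mm knob to 99 mm. Any turn about z fits the nipple.
- pump_throat (a point): Middle of the narrow throat inside the pump's coupler, on its axis 5 mm above the mouth face; axes as the pump's. The mouth flares: 26 mm wide at the face, 19 mm at the throat (4 to 6 mm deep), then a 25 mm bore to 31 mm deep.
- nipple_tip (a point): Tip of the brass nipple, about 73 mm above the table: a 16 mm post, 36 mm long, its last 6 mm tapering to 9 mm. z: the nipple's axis, out of the tip; it leans 25 degrees from vertical to the fixture's -x side. Four sprung balls stand out 3.5 mm from the post, 13 mm below the tip: they resist the flared mouth with about 7 N, then snap in behind its throat.
- nipple_seat (a point): Point on the nipple's axis 25 mm below the tip; axes as nipple_tip. The centre of the pump's mouth is here when the coupler is fully home, the collar at its stop.
- collar (a joint): Sprung grey collar, 32 mm diameter, around the nipple, pushed down by the coupler's mouth face: 0 = up (top face 16 mm below the tip), 0.009 m = at its stop. Its spring pushes back with 3 N at 0, 12 N at the stop. The balls snap behind the throat between about 0.001 and 0.006, easing the push there; beyond, the spring lifts the coupler off the stop unless held down.
- jar: Bystander: loose glass jar with a metal lid, 60 mm diameter, 85 mm tall. Origin: centre of its underside.
- disc: Bystander: loose plaster disc, 48 mm diameter, 16 mm thick. Origin: centre of its underside.
- blank: Bystander: loose square plaster blank, 50 x 50 x 18 mm. Origin: centre of its underside.
- tape: Bystander: loose cardboard roll, 76 mm diameter, 20 mm high. Origin: centre of its underside.
- spatula: Bystander: loose spatula with a wooden handle, 190 mm long, lying flat. Origin: under its middle.
- cup: Bystander: loose white plastic cup, 68 mm diameter, 75 mm tall. Origin: centre of its underside.
Mind the look-alikes: they are no part of the job. What is shaped like the pump but blue is not meant.

How it is judged:
On the way, in this order (a step that is already met when the one before it is completed fails the run):
1. the tag lies flat and square in the pocket, let go (distance between tile and pocket below 0.005 m and angle between tile's own z axis and vertical below 0.06 rad and angle between the x axis of tile and the x axis of pocket, either way round below 0.09 rad and contact force between the fingers and tile below 0.1 N), for 0.2 s.
2. the coupler is on the nipple past the snap, square to it, pressing the collar down (distance between pump and nipple_seat below 0.004 m and angle between the z axis of pump and the z axis of nipple_seat, either way round below 0.1 rad and value of joint collar above 0.007 m and contact force between pump and collar above 5 N), for 0.3 s.
At the end, for the whole second after the job is handed in: Tag in the pocket (within 5 mm of floor centre, tilt < 0.06, turn < 0.09 rad), untouched by the fingers; pump at rest, mouth within 4 mm of home, axis within 0.1 rad of the nipple, collar down > 7 mm, pressed > 5 N; fingers still grip the pump (> 5 N) (all of step 1 and all of step 2 and contact force between the fingers and pump above 5 N and linear speed of pump below 0.02 m/s); the arm keeps its last pose, push and grip.
It fails at once if a bystander (jar, disc, square blank, tape roll, spatula, cup) is shifted more than 30 mm (distance of any of jar, disc, blank, tape, spatula, cup from where it was at the start of the episode above 0.03 m).
It also fails if it takes over 54 s, if anything falls off the work surface, if the arm or the gripper's body presses on something with over 40 N, if the wrist force passes 120 N, or if a joint passes its speed limit or range.

### The arm

A 7-joint arm with a two-finger parallel gripper is mounted at the origin on the work surface. World frame = base frame: x ahead of the robot, y to its left, z up, the work surface at z = 0. Lengths are in m, angles in rad, forces in N, time in s.
With the tool pointing down it reaches from about 0.4 to 0.875 m from the base axis. Payload 19.3 kg.
Tool frame: the origin (TCP) lies midway between the tips of the shut fingers; the grasp point (between the pads) lies 19 mm behind it (manip.grip_point_offset is the z of the grasp point in the tool frame, in m); z points along the fingers, x is the direction in which the jaws open and shut, and the axes are right-handed (so a half turn about z gives the same grasp; the last joint's range is limited). The gripper opens to 85 mm and grips with 20 to 120 N. Pads are 22 mm wide; open, the fingers measure 114 mm over their backs; the gripper's body (76 mm by 85 mm) begins 54 mm behind the grasp point. The pads swing forward as they close: fully open they stand 13 mm farther back than shut.
Start: joints at [-1.254, 0.521, -0.036, 1.599, 0.021, 1.021, -0.113], TCP at [0.236, 0.579, 0.193] pointing down, gripper open.
Joint ranges: [-2.91, 2.91], [-0.3, 2.13], [-1.5, 1.42], [0.17, 2.43], [-1.26, 4.41], [0.16, 1.93], [-2.52, 2.52]. Speed limits (rad/s): [1.89, 1.89, 2.39, 2.39, 3.01, 3.01, 3.01].

### API

Orientations are given as a unit quaternion [w, x, y, z].
In Python, from cell import manip gives the robot as it stands.
- The arm moves only by the shell command python3 -m jog 'ROWS' [FORCE]. ROWS is JSON, a list that holds one entry, the list of rows, each a list of 7 numbers: the turn, a rotation vector about the tool's x, y, z in degrees, then the shift along the tool's x, y, z in m, then the finger opening in m, from 0 to 0.0854. A call has 1 to 10 rows; each row is the pose to reach, as a shift and turn from the pose commanded when the call began, along the tool's axes at that moment; what a row does not reach only later rows make up. A row lasts 1/12 s, in which the tool goes at most 41.7 mm and 7.16 degrees, less where a joint would pass 70% of its speed; a pose out of reach is approached as far as the arm can. A call with a gripper value outside its range is refused whole. The fingers move at their own pace and stop on an object; FORCE is the grip in N (left out, the last holds). Time passes only in rows, so rows that repeat a pose let the fingers close. It gives the time, the measured TCP pose, the force and the opening at its end, in the units of the state.
- manip.sense(): the state, without advancing time (a new reading comes with each control period).
- manip.camera(name): name is "scene" or "top"; returns a dict with "image" (420x560x3 uint8, red, green, blue), "camera_matrix" (3x3 intrinsics, pixels), "camera_from_world" (4x4, takes a point from world to camera coordinates). Camera axes: x right, y up, looking along -z (the intrinsics and any distortion apply to the point x, -y, -z); pixel columns grow to the right and rows downward; lengths in m; the calibration is good to about 2 mm. A picture is of the moment at which its call begins. There is no depth.
- manip.job_done(): hands the job in, once; it reports no verdict.
The state is a dict: "time": time; "joint_pos": joint angles; "joint_velocities": joint speeds; "tau": joint torques, N m; "position": TCP position; "orientation": TCP orientation; "contact_force": force on the tool from outside, world axes, zero at the start; "ft_torque": the same for the moment, N m; "opening": opening from 0.0 (shut) to 1.0 (fully open).
Only numpy, scipy, OpenCV 4.12 (cv2) and the standard library are available. Lean on these libraries where they do the work, as an engineer would, in place of code of your own. Each camera call takes 0.05 s, during which the arm holds its last target.

## Working session

There is one attempt and no reset: what is moved stays moved. The work goes in short steps, Python scripts to look and compute and a shell command to move; the robot and the scene stay as the last step left them, time stands still between calls to the robot, and variables do not carry over. Pictures are saved under pics/ and viewed, and the job is handed in when it is done.

```bash
ls; mkdir -p pics
python3 - <<'E'
from cell import manip
import cv2,json
s=manip.sense();print(s)
print(manip.grip_point_offset)
for n in("scene","top"):
    c=manip.camera(n);cv2.imwrite(f"pics/{n}0.png",c["image"][:,:,::-1]);print(n,c["camera_matrix"],c["camera_from_world"])
    print([k for k in c])
E
```

```text
pics
{'time': 0.0, 'joint_pos': array([-1.25422089,  0.52200778, -0.03631034,  1.60000082,  0.02119257,
        1.02107244, -0.1127818 ]), 'joint_velocities': array([-0.00033205,  0.00134105,  0.00015294, -0.00077641,  0.00053158,
        0.00228675,  0.00038924]), 'tau': array([-3.24396433e-04, -9.27113700e+01,  1.97993405e+00, -3.69946718e+01,
        1.78400218e-02,  8.14510568e-03, -1.66910104e-05]), 'position': array([0.23565669, 0.57847171, 0.19253239]), 'orientation': array([ 3.40293510e-04,  8.29823292e-01,  5.58025985e-01, -4.34433299e-04]), 'contact_force': array([0.41143337, 0.04498418, 0.11307444]), 'ft_torque': array([ 0.01310337, -0.06762012, -0.01647826]), 'opening': 0.9974787231225701}
-0.0187
scene [[405.83955353   0.         275.33806218]
 [  0.         405.83955353 208.40431416]
 [  0.           0.           1.        ]] [[ 0.62781378  0.77834109  0.00591667 -0.34960704]
 [-0.48681914  0.38671687  0.78323508  0.21379332]
 [ 0.60733597 -0.49460612  0.62169752 -1.53001537]
 [ 0.          0.          0.          1.        ]]
['image', 'camera_matrix', 'camera_from_world']
top [[387.83939476   0.         279.63496142]
 [  0.         387.83939476 208.10773141]
 [  0.           0.           1.        ]] [[ 1.34083933e-03 -9.99998672e-01  9.26470373e-04  7.00373366e-04]
 [ 9.78604962e-01  1.50276856e-03  2.05742727e-01 -5.44796392e-01]
 [-2.05743846e-01  6.30780564e-04  9.78605678e-01 -8.53660258e-01]
 [ 0.00000000e+00  0.00000000e+00  0.00000000e+00  1.00000000e+00]]
['image', 'camera_matrix', 'camera_from_world']
```

View pics/scene0.png

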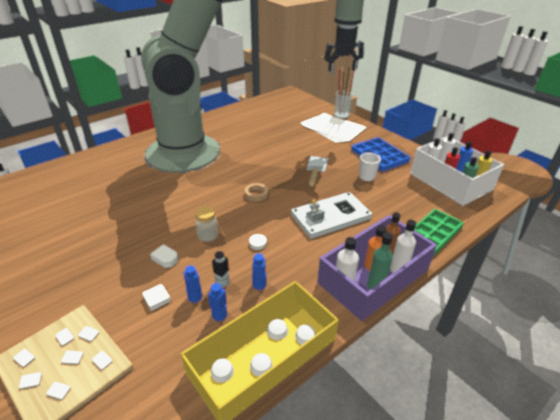

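View pics/top0.png

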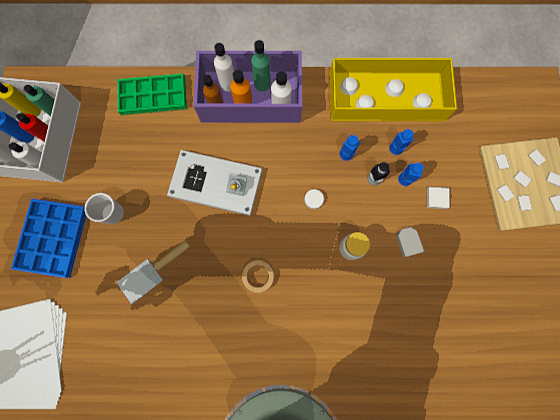

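In the top view, these could be taken for the things I want:
- **Tag:** the cut-corner block at (410,242) is the likely one. The square blank is at (438,197), the disc at (314,198), and there are tags on a board at (480-560,150-220).
- **Pump:** the black one is at (379,173). Blue ones stand at (349,148), (401,141) and (411,174).

I choose the cut-corner block and the black pump, and will check both in close crops.

Run:
```python
import cv2,numpy as np
t=cv2.imread("pics/top0.png");s=cv2.imread("pics/scene0.png")
def crop(im,x,y,w,h,k): return cv2.resize(im[y:y+h,x:x+w],None,fx=k,fy=k,interpolation=cv2.INTER_CUBIC)
a=crop(t,335,120,130,150,4);cv2.imwrite("pics/c1.png",a)
cv2.imwrite("pics/c2.png",crop(t,160,140,115,85,6.5))
cv2.imwrite("pics/c3.png",crop(s,140,220,140,110,5.4))
cv2.imwrite("pics/c4.png",crop(s,280,180,100,65,7.5))
```

```text
(no output)
```

View pics/c1.png

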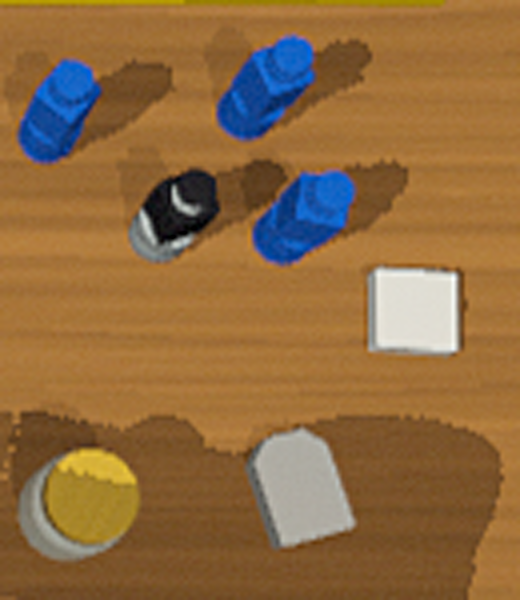

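View pics/c2.png

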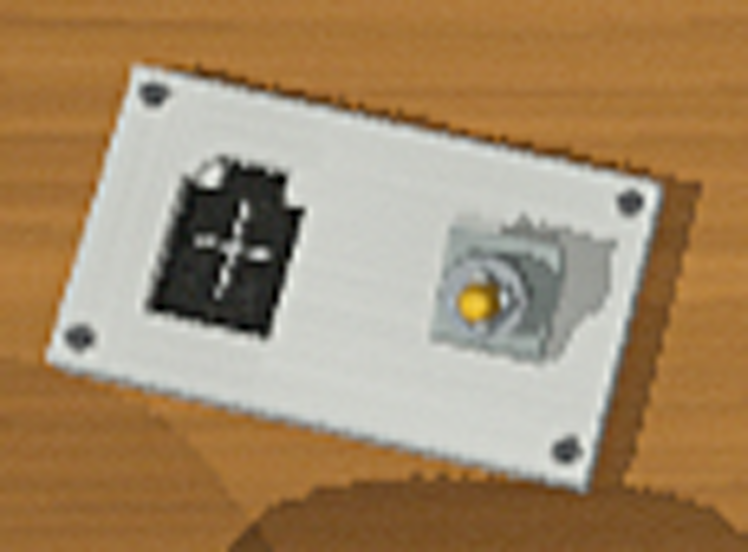

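View pics/c3.png

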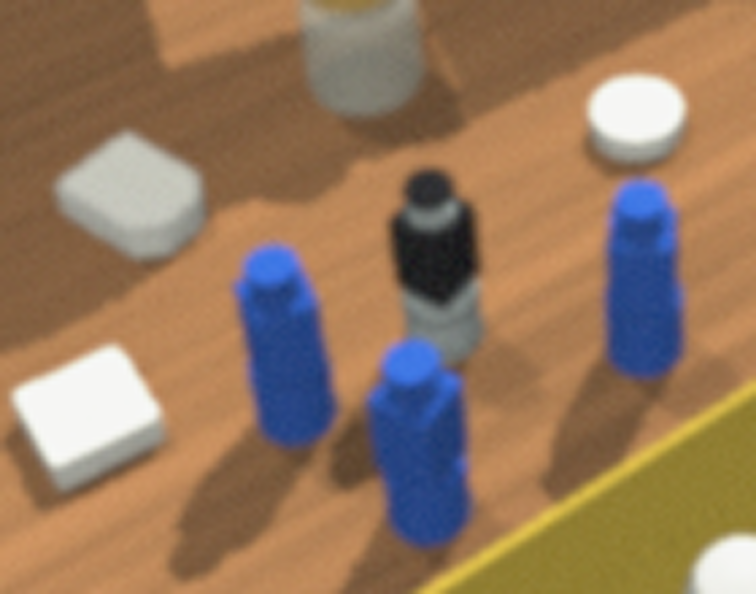

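View pics/c4.png

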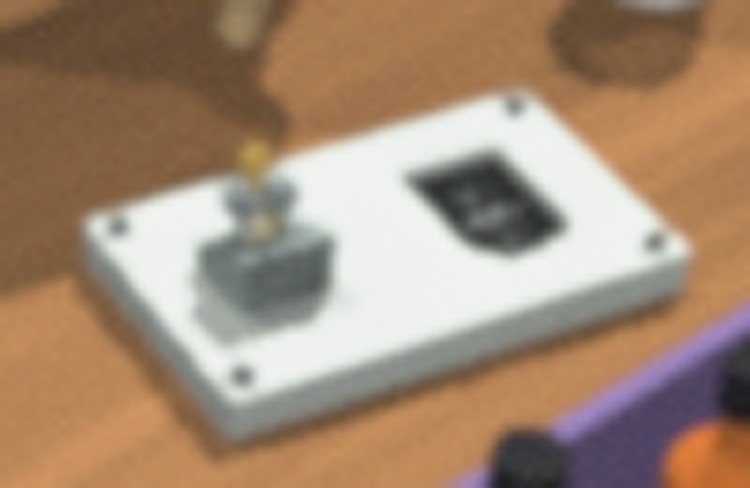

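```bash
cat > h.py <<'E'
import numpy as np, cv2
from scipy.optimize import least_squares
CAM={"scene":(np.array([[405.83955353,0,275.33806218],[0,405.83955353,208.40431416],[0,0,1]]),np.array([[0.62781378,0.77834109,0.00591667,-0.34960704],[-0.48681914,0.38671687,0.78323508,0.21379332],[0.60733597,-0.49460612,0.62169752,-1.53001537]])),
"top":(np.array([[387.83939476,0,279.63496142],[0,387.83939476,208.10773141],[0,0,1]]),np.array([[1.34083933e-03,-9.99998672e-01,9.26470373e-04,7.00373366e-04],[9.78604962e-01,1.50276856e-03,2.05742727e-01,-5.44796392e-01],[-2.05743846e-01,6.30780564e-04,9.78605678e-01,-8.53660258e-01]]))}
def proj(n,P):
    K,M=CAM[n];P=np.atleast_2d(P);c=P@M[:,:3].T+M[:,3];c=c*[1,-1,-1];q=c@K.T;return q[:,:2]/q[:,2:]
def tri(uvs):  # dict name->uv
    r=least_squares(lambda p:np.concatenate([proj(n,p)[0]-uv for n,uv in uvs.items()]),[.6,0,.03]);return r.x,r.fun
def plane(n,uv,z):
    K,M=CAM[n];d=np.linalg.inv(K)@[uv[0],uv[1],1];d=M[:,:3].T@(d*[1,-1,-1]);C=-M[:,:3].T@M[:,3];return C+d*(z-C[2])/d[2]
def uc(x,y,k,ox,oy): return np.array([(x+.5)/k-.5+ox,(y+.5)/k-.5+oy])
def crop(im,x,y,w,h,k): return cv2.resize(im[y:y+h,x:x+w],None,fx=k,fy=k,interpolation=cv2.INTER_CUBIC)
E
python3 - <<'E'
from h import *
k=6.5
T=[uc(x,y,6.5,160,140) for x,y in[(135,65),(662,183),(588,490),(47,358)]]
S=[uc(x,y,7.5,280,180) for x,y in[(690,250),(235,405),(85,222),(525,90)]]
P=[]
for a,b in zip(T,S):
    p,f=tri({"top":a,"scene":b});P.append(p);print(p.round(4),f.round(2), plane("top",a,.02).round(4),plane("scene",b,.02).round(4))
P=np.array(P)
print([np.linalg.norm(P[i]-P[i-1]).round(4) for i in range(4)])
# pump, nipple
tip=tri({"top":uc(477,300,6.5,160,140),"scene":uc(254,152,7.5,280,180)});print("tip-ish",tip)
t=cv2.imread("pics/top0.png");s=cv2.imread("pics/scene0.png")
def st(c):
    c=c.astype(float);lo,hi=np.percentile(c,1),np.percentile(c,99);return np.clip((c-lo)/(hi-lo)*255,0,255).astype('uint8')
cv2.imwrite("pics/t1.png",np.hstack([st(crop(t,392,222,36,40,10)),st(crop(s,145,240,40,40,10))]))
cv2.imwrite("pics/p1.png",np.hstack([st(crop(t,362,155,36,36,10)),st(crop(s,205,244,30,48,10))[:360]]))
E
```

```text
[0.7025 0.2519 0.022 ] [-0.08 -0.07 -0.12  0.04] [0.703  0.2522 0.02  ] [0.7011 0.2544 0.02  ]
[0.6558 0.0476 0.0204] [-0.22 -0.16 -0.3   0.06] [0.6555 0.0471 0.02  ] [0.6558 0.0488 0.02  ]
[0.5361 0.0746 0.02  ] [-0.44 -0.31 -0.66  0.12] [0.5353 0.0735 0.02  ] [0.5369 0.0765 0.02  ]
[0.5861 0.2795 0.0215] [-0.3  -0.24 -0.48  0.16] [0.5859 0.2792 0.02  ] [0.5852 0.283  0.02  ]
[np.float64(0.1196), np.float64(0.2095), np.float64(0.1227), np.float64(0.2109)]
tip-ish (array([0.5945257 , 0.11056662, 0.07360213]), array([-0.09676975, -0.07200311, -0.14657543,  0.03547513]))
```

View pics/t1.png

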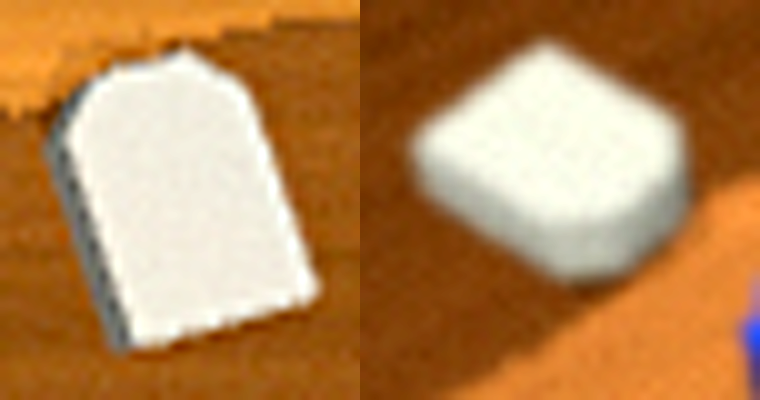

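View pics/p1.png

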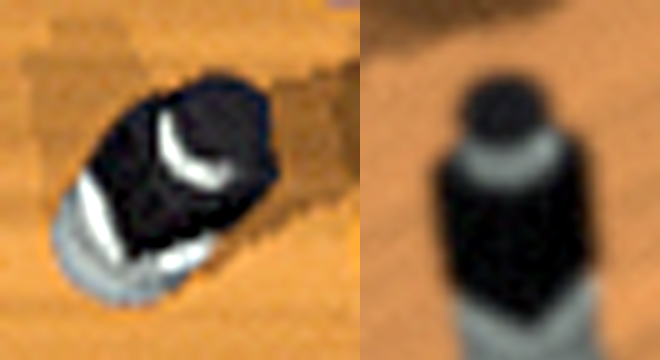

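Run:
```python
from h import *
def pose(p,L,z): 
    c,s=np.cos(p[2]),np.sin(p[2]);L=np.array(L);return np.c_[p[0]+c*L[:,0]-s*L[:,1],p[1]+s*L[:,0]+c*L[:,1],np.full(len(L),z)]
def fit(L,obs,z,p0,fz=False):
    def f(p):
        zz=p[3] if fz else z
        return np.concatenate([((proj(n,pose(p,[L[i] for i in o],zz))-np.array(list(o.values())))).ravel() for n,o in obs.items()])
    r=least_squares(f,p0+([z] if fz else []),loss="soft_l1",f_scale=.5);return r.x,f(r.x)
# fixture
L=[(.06,.105),(.06,-.105),(-.06,-.105),(-.06,.105)]
T={i:uc(*q,6.5,160,140) for i,q in enumerate([(135,65),(662,183),(588,490),(47,358)])}
S={i:uc(*q,7.5,280,180) for i,q in enumerate([(690,250),(235,405),(85,222),(525,90)])}
for o in ({"top":T,"scene":S},{"top":T},{"scene":S}):
    x,r=fit(L,o,.02,[.62,.16,-.22],len(o)==2);print("fix",x.round(4),r.round(1))
# tile
L=np.array([(-32,23),(-32,-23),(20,23),(32,11),(32,-11),(20,-23)])/1000
T={i:uc(*q,10,392,222) for i,q in enumerate([(133,348),(318,292),(68,135),(110,70),(185,50),(245,92)])}
S={0:uc(185,42,10,145,240),1:uc(58,150,10,145,240),2:uc(322,118,10,145,240)}
for o in ({"top":T,"scene":S},{"top":T},{"scene":S}):
    x,r=fit(L,o,.02,[.53,-.3,.28],len(o)==2);print("tile",x.round(4),r.round(1))
# pump
print("knob",tri({"top":uc(225,118,10,362,155),"scene":uc(145,100,10,205,244)}))
for q in[(127,250),(85,185),(215,240)]: print(plane("top",uc(*q,10,362,155),.037).round(4))
for q in[(175,320),(85,280),(240,275)]: print(plane("scene",uc(*q,10,205,244),.037).round(4))
for n,q in {"jar":(355,243),"blue1":(411,174),"blue2":(401,141),"blue3":(349,148)}.items(): print(n,plane("top",q,.05).round(3))
```

```text
fix [ 0.6204  0.1632 -0.2279  0.0214] [-0.1 -0.  -0.1 -0.  -0.4 -1.3 -0.1 -0.  -0.1  0.2 -0.5 -0.3 -0.2  0.1
 -0.7  0.2]
fix [ 0.6203  0.163  -0.2293] [ 0.2  0.2 -0.   0.3 -0.3 -1.1  0.1  0.1]
fix [ 0.6197  0.1655 -0.2273] [ 0.2  0.1 -0.1 -0.4  0.2  0.1 -0.4  0.2]
tile [ 0.4733 -0.3107  0.2546  0.0218] [ 0.  -0.5 -0.1  0.3 -0.3 -0.2 -1.3  0.3 -0.1  0.   0.2 -0.6 -0.2  0.
 -0.9 -1.2 -0.7  0.5]
tile [ 0.4732 -0.3117  0.2505] [ 0.1 -0.4 -0.   0.4 -0.1 -0.1 -1.1  0.4  0.1  0.2  0.4 -0.5]
tile [ 0.4734 -0.308   0.3237] [-0.2  0.3 -0.  -0.4  0.2  0. ]
knob (array([ 0.63386824, -0.23615249,  0.10042387]), array([-0.31589568, -0.18775321, -0.38476551,  0.00745721]))
[ 0.6204 -0.229   0.037 ]
[ 0.6369 -0.2196  0.037 ]
[ 0.623  -0.2506  0.037 ]
[ 0.6462 -0.2403  0.037 ]
[ 0.6212 -0.2505  0.037 ]
[ 0.6437 -0.2196  0.037 ]
jar [ 0.464 -0.174  0.05 ]
blue1 [ 0.631 -0.315  0.05 ]
blue2 [ 0.715 -0.296  0.05 ]
blue3 [ 0.697 -0.168  0.05 ]
```

```bash
cat >> h.py <<'E'
from scipy.spatial.transform import Rotation as Ro
def toolR(yaw_deg,n=(0,0,1)):
    n=np.array(n,float);n/=np.linalg.norm(n);z=-n;x=np.array([np.cos(np.radians(yaw_deg)),np.sin(np.radians(yaw_deg)),0]);x-=z*(x@z);x/=np.linalg.norm(x);return np.c_[x,np.cross(z,x),z]
def row(p,yaw,n=(0,0,1),p0=None,R0=None):
    from cell import manip
    s=manip.sense();q=s["orientation"]
    if R0 is None: R0=Ro.from_quat([q[1],q[2],q[3],q[0]]).as_matrix()
    if p0 is None: p0=s["position"]
    rv=np.degrees(Ro.from_matrix(R0.T@toolR(yaw,n)).as_rotvec());d=R0.T@(np.array(p)-p0)
    print("row",rv.round(2),d.round(4),"|rot|",np.linalg.norm(rv).round(1),"|d|",np.linalg.norm(d).round(3))
E
python3 - <<'E'
from h import *
ims={n:cv2.imread(f"pics/{n}0.png") for n in("top","scene")}
win={"top":(360,155,40,40),"scene":(203,244,34,50)}
k=8
obs={}
for n,(x,y,w,h) in win.items():
    c=crop(ims[n],x,y,w,h,1).max(axis=2).astype(float); 
    obs[n]=np.clip((110-c)/60,0,1)
def cyl(p,r,z0,z1):
    a=np.linspace(0,2*np.pi,40);return np.r_[np.c_[p[0]+r*np.cos(a),p[1]+r*np.sin(a),0*a+z0],np.c_[p[0]+r*np.cos(a),p[1]+r*np.sin(a),0*a+z1]]
def box(p):
    out=[]
    for z in(.037,.082):
        for a in np.arange(4)*np.pi/2+np.pi/4+p[2]: out.append((p[0]+.0212*np.cos(a),p[1]+.0212*np.sin(a),z))
    return np.array(out)
def ren(n,p):
    x,y,w,h=win[n];im=np.zeros((h*k,w*k),np.uint8)
    for P in(box(p),):
        u=(proj(n,P)-[x,y]+.5)*k-.5;cv2.fillConvexPoly(im,cv2.convexHull(u.round().astype(np.int32)),255)
    u=(proj(n,cyl(p,.0085,.082,.092))-[x,y]+.5)*k-.5;cv2.fillConvexPoly(im,cv2.convexHull(u.round().astype(np.int32)),0)
    u=(proj(n,cyl(p,.012,.091,.099))-[x,y]+.5)*k-.5;cv2.fillConvexPoly(im,cv2.convexHull(u.round().astype(np.int32)),255)
    return cv2.resize(im,(w,h),interpolation=cv2.INTER_AREA)/255.
from scipy.optimize import minimize
for names in(("top","scene"),("top",),("scene",)):
  best=None
  for y0 in np.radians(np.arange(-45,45,10)):
    r=minimize(lambda p:sum(((ren(n,p)-obs[n])**2).sum() for n in names),[.633,-.235,y0],method="Nelder-Mead",options=dict(initial_simplex=[[.633,-.235,y0],[.637,-.235,y0],[.633,-.231,y0],[.633,-.235,y0+.15]]))
    if best is None or r.fun<best.fun:best=r
    print(np.degrees(y0).round(),r.fun.round(1),end="; ")
  print(names,best.x[:2].round(4),np.degrees(best.x[2]).round(1),best.fun)
row([.30,.45,.20],78)
row([.46,.25,.20],95)
row([.473,-.311,.12],104.6)
E
```

```text
-45.0 148.0; -35.0 152.1; -25.0 146.8; -15.0 147.7; -5.0 147.4; 5.0 147.8; 15.0 148.9; 25.0 147.5; 35.0 148.6; ('top', 'scene') [ 0.6333 -0.2361] -16.9 146.76240003844674
-45.0 51.6; -35.0 51.8; -25.0 51.5; -15.0 53.0; -5.0 52.2; 5.0 52.3; 15.0 51.7; 25.0 51.0; 35.0 50.8; ('top',) [ 0.6338 -0.2368] 24.4 50.84291810841984
-45.0 68.5; -35.0 68.7; -25.0 70.0; -15.0 70.0; -5.0 70.5; 5.0 70.1; 15.0 69.1; 25.0 69.0; 35.0 68.6; ('scene',) [ 0.6331 -0.235 ] -38.7 68.47496059207998
row [ -0.     0.06 -10.16] [-0.0948  0.1081 -0.0073] |rot| 10.2 |d| 0.144
row [-1.000e-02  6.000e-02 -2.716e+01] [-0.2196  0.3317 -0.0072] |rot| 27.2 |d| 0.398
row [-1.000e-02  6.000e-02 -3.676e+01] [-0.7342  0.5553  0.0734] |rot| 36.8 |d| 0.923
```

```bash
python3 -m jog '[[[0,0,-10,-0.0948,0.1081,-0.007,0.07],[0,0,-10,-0.0948,0.1081,-0.007,0.07],[0,0,-10,-0.0948,0.1081,-0.007,0.07],[0,0,-10,-0.0948,0.1081,-0.007,0.07],[0,0,-27,-0.22,0.332,-0.007,0.07],[0,0,-27,-0.22,0.332,-0.007,0.07],[0,0,-27,-0.22,0.332,-0.007,0.07],[0,0,-27,-0.22,0.332,-0.007,0.07],[0,0,-27,-0.22,0.332,-0.007,0.07],[0,0,-27,-0.22,0.332,-0.007,0.07]]]' 60
python3 - <<'E'
from h import *
row([.473,-.311,.12],104.6)
E
```

```text
time: 0.93
position: [0.4523, 0.2589, 0.2001]
orientation: [-0.0, 0.677, 0.736, -0.0]
contact_force: [-0.3, 0.7, 0.8]
opening: 0.825
row [-0.    0.   -9.76] [-0.5696 -0.0275  0.0801] |rot| 9.8 |d| 0.576
```

```bash
python3 -m jog '[[[0,0,-10,-0.57,-0.027,0,0.07],[0,0,-10,-0.57,-0.027,0,0.07],[0,0,-10,-0.57,-0.027,0,0.07],[0,0,-10,-0.57,-0.027,0,0.07],[0,0,-10,-0.57,-0.027,0,0.07],[0,0,-10,-0.57,-0.027,0,0.07],[0,0,-10,-0.57,-0.027,0,0.07],[0,0,-10,-0.57,-0.027,0,0.07],[0,0,-10,-0.57,-0.027,0.0,0.07],[0,0,-10,-0.57,-0.027,0,0.07]]]'; python3 -m jog '[[[0,0,0,0,0,0,0.07]]]'
python3 - <<'E'
from h import *
row([.473,-.311,.08],104.6)
E
```

```text
time: 1.77
position: [0.4663, -0.1546, 0.2002]
orientation: [0.0, 0.61, 0.793, 0.0]
contact_force: [1.3, 0.9, 0.3]
opening: 0.822
time: 1.85
position: [0.4658, -0.1604, 0.2001]
orientation: [0.001, 0.613, 0.79, -0.001]
contact_force: [-2.2, -0.9, -1.2]
opening: 0.818
row [-0.04  0.15 -0.24] [-0.1474 -0.0303  0.1205] |rot| 0.3 |d| 0.193
```

```bash
python3 -m jog '[[[0,0,0,-0.1474,-0.03,0.03,0.07],[0,0,0,-0.1474,-0.03,0.03,0.07],[0,0,0,-0.1474,-0.03,0.03,0.07],[0,0,0,-0.1474,-0.03,0.03,0.07],[0,0,0,-0.1474,-0.03,0.12,0.07],[0,0,0,-0.1474,-0.03,0.12,0.07],[0,0,0,-0.1474,-0.03,0.12,0.07],[0,0,0,-0.1474,-0.03,0.12,0.07]]]'
python3 - <<'E'
from h import *
from cell import manip
row([.473,-.311,.007],104.6)
for n in("scene","top"):
    c=manip.camera(n)["image"][:,:,::-1];cv2.imwrite(f"pics/{n}1.png",c)
    a,b=(140,220) if n=="scene" else (360,190)
    if n=="scene":A=crop(c,110,170,110,110,5)
    else:B=crop(c,350,190,100,110,5)
cv2.imwrite("pics/g1.png",np.hstack([A[:550],B[:550]])[:, :800] if 0 else cv2.resize(np.hstack([A,B]),(780,408)))
E
```

```text
time: 2.52
position: [0.4741, -0.3018, 0.0783]
orientation: [-0.002, 0.61, 0.793, -0.0]
contact_force: [0.4, 0.1, 0.3]
opening: 0.82
row [-0.21 -0.19  0.24] [-0.0088 -0.0032  0.0713] |rot| 0.4 |d| 0.072
```

View pics/g1.png

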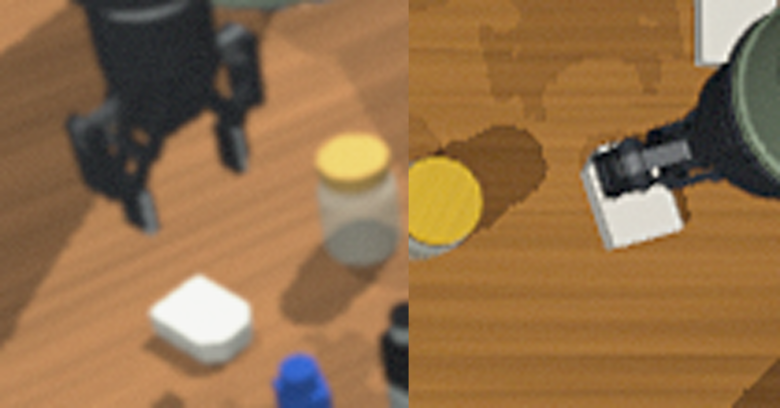

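The gripper is above the tag in both crops: the tag sits at about (200,315) in the left crop, and the jar is clear of it. I'll let the arm settle, then descend.

```bash
python3 -m jog '[[[0,0,0,0,0,0,0.07],[0,0,0,0,0,0,0.07]]]'
python3 - <<'E'
from h import *
row([.473,-.311,.007],104.6)
E
```

```text
time: 2.78
position: [0.4767, -0.3031, 0.0822]
orientation: [0.001, 0.61, 0.793, 0.0]
contact_force: [0.6, 0.2, 0.1]
opening: 0.82
row [0.13 0.11 0.26] [-0.0065 -0.0058  0.0752] |rot| 0.3 |d| 0.076
```

```bash
python3 -m jog '[[[0,0,0,-0.0065,-0.0058,0.03,0.07],[0,0,0,-0.0065,-0.0058,0.055,0.07],[0,0,0,-0.0065,-0.0058,0.065,0.07],[0,0,0,-0.0065,-0.0058,0.075,0.07],[0,0,0,-0.0065,-0.0058,0.075,0.07],[0,0,0,-0.0065,-0.0058,0.075,0.07]]]'
python3 - <<'E'
from h import *
row([.473,-.311,.007],104.6)
E
```

```text
time: 3.28
position: [0.4721, -0.3106, 0.0059]
orientation: [0.0, 0.61, 0.793, 0.0]
contact_force: [-0.6, 0.3, 0.8]
opening: 0.815
row [0.03 0.02 0.25] [-0.0006  0.0008 -0.0011] |rot| 0.3 |d| 0.001
```

```bash
python3 -m jog '[[[0,0,0,0,0.001,-0.001,0.07],[0,0,0,0,0.001,-0.001,0.04],[0,0,0,0,0.001,-0.001,0.04],[0,0,0,0,0.001,-0.001,0.04],[0,0,0,0,0.001,-0.001,0.04],[0,0,0,0,0.001,-0.001,0.04],[0,0,0,0,0.001,-0.001,0.04],[0,0,0,0,0.001,-0.001,0.04]]]' 50
python3 -m jog '[[[0,0,0,0,0,-0.0,0.03],[0,0,0,0,0,-0.03,0.03],[0,0,0,0,0,-0.07,0.03],[0,0,0,0,0,-0.1,0.03],[0,0,0,0,0,-0.1,0.03],[0,0,0,0,0,-0.1,0.03]]]'
python3 - <<'E'
from h import *
from cell import manip
for n in("scene","top"):
    c=manip.camera(n)["image"][:,:,::-1];cv2.imwrite(f"pics/{n}2.png",c)
    if n=="scene":A=crop(c,110,150,110,110,5)
    else:B=crop(c,350,190,100,110,5)
cv2.imwrite("pics/g2.png",cv2.resize(np.hstack([A,B]),(780,408)))
f=np.array([-.2285]);c,s=np.cos(-.2285),np.sin(-.2285)
pk=np.array([.6203-s*.05,.1638+c*.05]);print("pocket",pk, "foot",[.6203+s*.057,.1638-c*.057])
row([*pk,.15],90-13.1)
E
```

```text
time: 3.95
position: [0.4726, -0.3103, 0.0061]
orientation: [-0.0, 0.61, 0.792, -0.0]
contact_force: [0.5, -1.0, -0.1]
opening: 0.466
time: 4.45
position: [0.4734, -0.3107, 0.1077]
orientation: [0.002, 0.61, 0.792, 0.0]
contact_force: [0.0, 0.6, -0.3]
opening: 0.348
pocket [0.63162584 0.21250036] foot [np.float64(0.607388544223105), np.float64(0.10828158585008678)]
row [-3.000e-02 -2.000e-02  2.794e+01] [ 0.4642  0.2878 -0.0443] |rot| 27.9 |d| 0.548
```

View pics/g2.png

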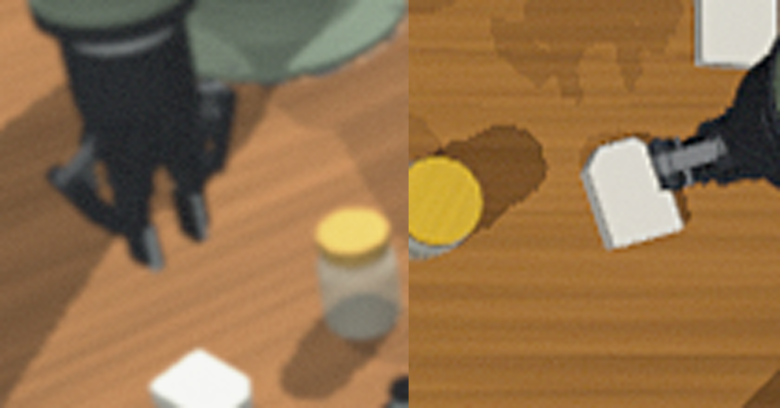

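Run:
```python
from h import *
s=cv2.imread("pics/scene2.png");cv2.imwrite("pics/g3.png",crop(s,125,180,60,80,7))
for z in(.10,.1077,.115,.12,.125,.13): print(z,proj("scene",[.4734,-.3107,z]))
```

```text
0.1 [[159.26220504 231.52797457]]
0.1077 [[158.73652844 229.24110475]]
0.115 [[158.23359138 227.05315957]]
0.12 [[157.88651671 225.54326815]]
0.125 [[157.53730801 224.02409297]]
0.13 [[157.18594553 222.49554815]]
```

View pics/g3.png

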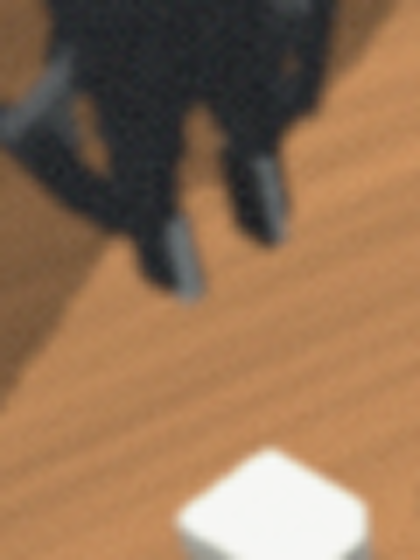

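Run:
```python
from h import *
R=toolR(104.6);p=np.array([.4734,-.3107,.1077])
out=[]
for n,(x,y,w,h) in {"scene":(110,150,80,110),"top":(380,190,100,110)}.items():
    k=5;im=crop(cv2.imread(f"pics/{n}2.png"),x,y,w,h,k)
    for b in(0,-.0187,-.04):
        for o in(-.015,0,.015):
            u=(proj(n,p+R@[o,0,b])[0]-[x,y]+.5)*k-.5;cv2.circle(im,tuple(u.round().astype(int)),3,(0,0,255) if b==0 else((0,255,0) if b>-.03 else (255,0,0)),-1)
    out.append(im)
cv2.imwrite("pics/g4.png",cv2.resize(np.hstack(out),(780,477)))
```

```text
(no output)
```

View pics/g4.png

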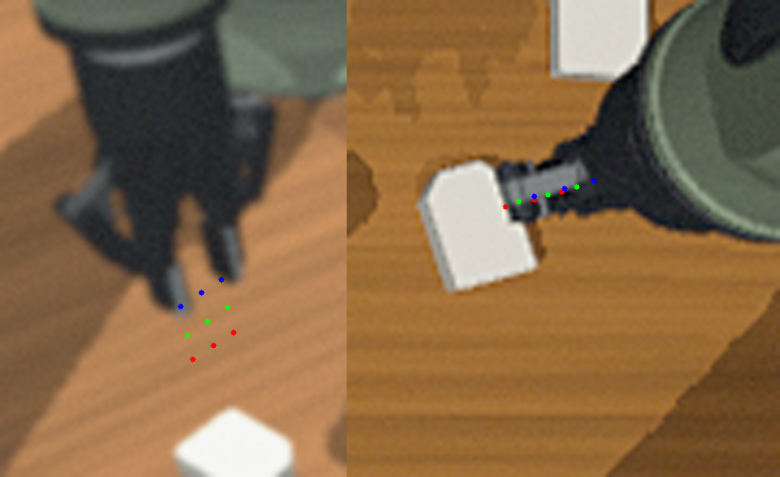

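```bash
cat > ov.py <<'E'
from h import *
from cell import manip
import sys
def ov(tag,half,wins=None):
    s=manip.sense();q=s["orientation"];R=Ro.from_quat([q[1],q[2],q[3],q[0]]).as_matrix();p=s["position"];print(p,s["time"],s["opening"])
    out=[]
    for n in("scene","top"):
        im=np.ascontiguousarray(manip.camera(n)["image"][:,:,::-1]);cv2.imwrite(f"pics/{n}{tag}.png",im)
        c=proj(n,p+R@[0,0,-.02])[0].round().astype(int);x,y=max(0,c[0]-38),max(0,c[1]-50);k=5;im=crop(im,x,y,76,100,k)
        for b in(0,-.0187,-.04):
            for o in(-half,0,half):
                u=(proj(n,p+R@[o,0,b])[0]-[x,y]+.5)*k-.5;cv2.circle(im,tuple(u.round().astype(int)),2,(0,0,255) if b==0 else((0,255,0) if b>-.03 else (255,0,0)),-1)
        out.append(im)
    cv2.imwrite(f"pics/ov{tag}.png",np.hstack(out))
ov(sys.argv[1],float(sys.argv[2]))
E
python3 ov.py 5 0.015
```

```text
[ 0.47231163 -0.3099756   0.10558306] 4.55 0.3471114767764934
```

View pics/ov5.png

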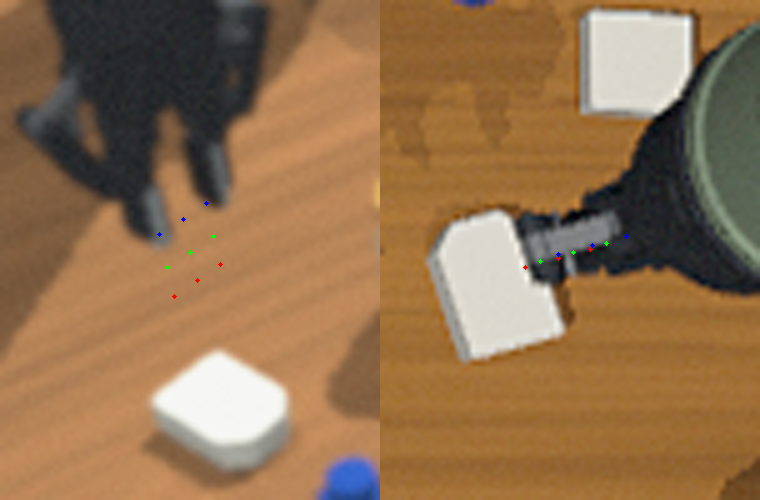

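```bash
cat > ov2.py <<'E'
from h import *
import sys
def draw(tag,p,R,half,bs,out,k=7):
    cols=[(0,0,255),(0,255,0),(255,0,0)]
    o=[]
    for n in("scene","top"):
        im=cv2.imread(f"pics/{n}{tag}.png")
        c=proj(n,p+R@[0,0,-.03])[0].round().astype(int);x,y=max(0,c[0]-27),max(0,c[1]-35);w=54 if n=="scene" else 58
        im=crop(im,x,y,w,70,k)
        for b,col in zip(bs,cols):
            for sg in(-1,1):
                q=[p+R@[sg*a,yy,b] for a,yy in((half,-.011),(half,.011),(half+.012,.011),(half+.012,-.011))]
                u=((proj(n,q)-[x,y]+.5)*k-.5).round().astype(np.int32);cv2.polylines(im,[u],True,col,1)
        o.append(im)
    cv2.imwrite(out,np.hstack(o))
E
python3 - <<'E'
from ov2 import *
draw("5",np.array([.4723,-.31,.1056]),toolR(104.4),.015,[0,-.02,-.04],"pics/ov6.png")
E
```

```text
(no output)
```

View pics/ov6.png

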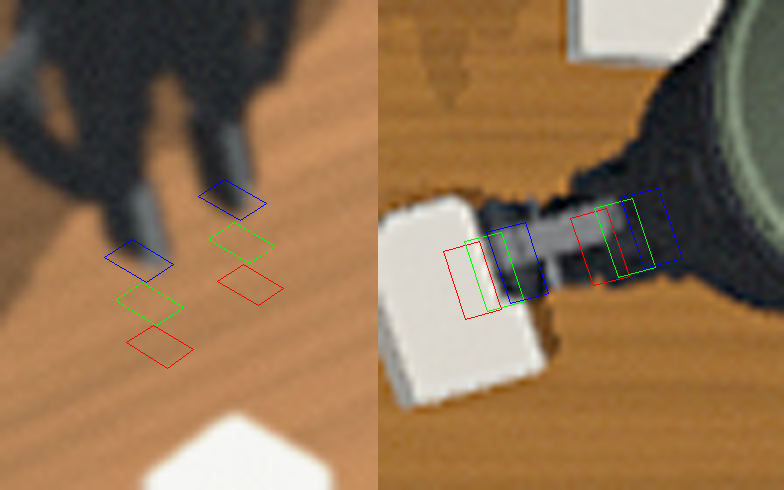

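```bash
python3 -m jog '[[[0,0,0,0,0,0.0,0.07],[0,0,0,0,0,0.03,0.07],[0,0,0,0,0,0.06,0.07],[0,0,0,0,0,0.08,0.07],[0,0,0,0,0,0.095,0.07],[0,0,0,0,0,0.105,0.07],[0,0,0,0,0,0.105,0.07],[0,0,0,0,0,0.105,0.07],[0,0,0,0,0,0.105,0.07]]]'
python3 ov.py 7 0.035
python3 - <<'E'
from ov2 import *
from cell import manip
p=manip.sense()["position"]
draw("7",p,toolR(104.4),.030,[0,-.03,-.05],"pics/ov7b.png")
E
```

```text
time: 5.4
position: [0.473, -0.3106, 0.0019]
orientation: [0.0, 0.61, 0.792, 0.0]
contact_force: [0.9, -0.6, 1.2]
opening: 0.822
[ 0.4729866  -0.31058568  0.0018781 ] 5.4 0.8218869152477577
```

View pics/ov7b.png

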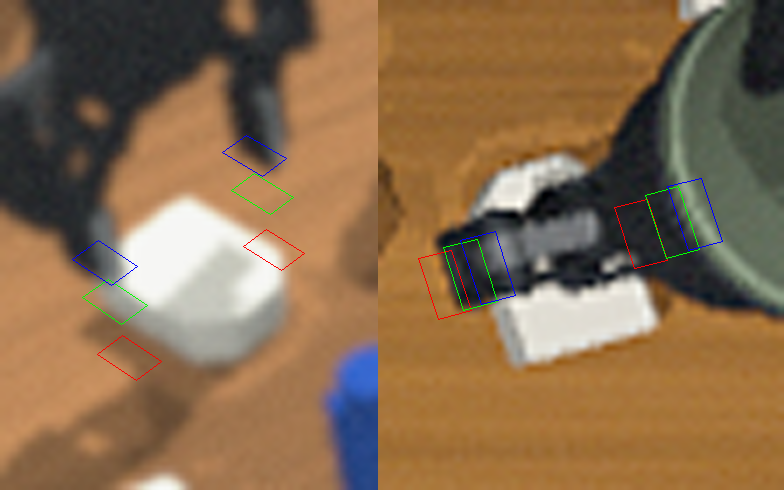

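```bash
python3 -m jog '[[[0,0,0,0,0,0.01,0.065],[0,0,0,0,0,0.02,0.065],[0,0,0,0,0,0.028,0.065],[0,0,0,0,0,0.033,0.065],[0,0,0,0,0,0.033,0.065]]]'
python3 ov.py 8 0.035
python3 - <<'E'
from ov2 import *
from cell import manip
p=manip.sense()["position"]
draw("8",p,toolR(104.4),.030,[0,-.03,-.05],"pics/ov8b.png")
E
```

```text
time: 5.92
position: [0.4718, -0.3098, -0.0334]
orientation: [-0.001, 0.61, 0.792, -0.0]
contact_force: [0.1, 0.3, -0.2]
opening: 0.763
[ 0.47178069 -0.30980371 -0.03343845] 5.9167 0.7634378218978581
```

View pics/ov8b.png

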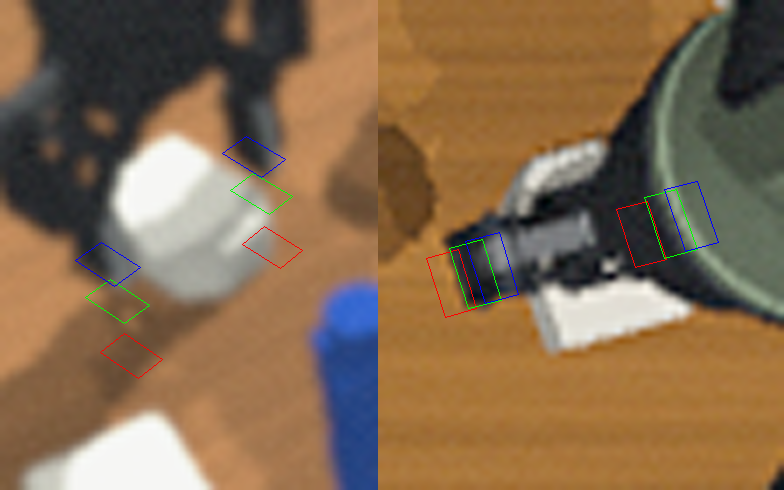

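```bash
python3 -m jog '[[[0,0,0,0,0,0,0.04],[0,0,0,0,0,0,0.03],[0,0,0,0,0,0,0.03],[0,0,0,0,0,0,0.03],[0,0,0,0,0,0,0.03],[0,0,0,0,0,0,0.03]]]' 50
python3 ov.py 9 0.023
python3 - <<'E'
from ov2 import *
from cell import manip
p=manip.sense()["position"]
draw("9",p,toolR(104.4),.023,[-.035,-.04,-.045],"pics/ov9b.png")
E
```

```text
time: 6.52
position: [0.4728, -0.3104, -0.0313]
orientation: [0.0, 0.61, 0.792, 0.0]
contact_force: [-1.7, -0.3, 5.5]
opening: 0.522
[ 0.47278447 -0.310435   -0.03129773] 6.5167 0.5223263500232381
```

View pics/ov9b.png

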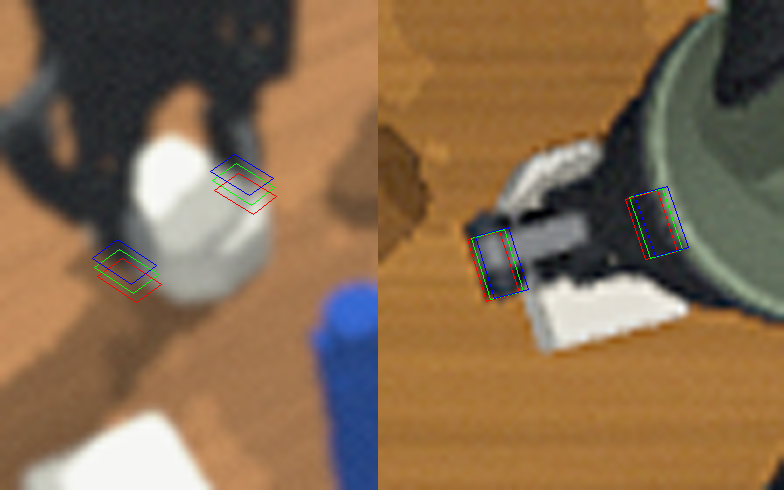

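The opening stopped at 0.52 (about 45 mm), so the tag is gripped. In the views the fingertips sit about 40 mm behind the reported TCP. I'll go by the pictures, then lift and check.

```bash
python3 -m jog '[[[0,0,0,0,0,-0.02,0.03],[0,0,0,0,0,-0.05,0.03],[0,0,0,0,0,-0.09,0.03],[0,0,0,0,0,-0.12,0.03],[0,0,0,0,0,-0.15,0.03],[0,0,0,0,0,-0.15,0.03],[0,0,0,0,0,-0.15,0.03]]]' 
python3 ov.py 10 0.023
python3 - <<'E'
from h import *
row([.6316,.2125,.13],76.9)
E
```

```text
time: 7.2
position: [0.4734, -0.3107, 0.1198]
orientation: [0.002, 0.61, 0.792, 0.0]
contact_force: [-0.4, 0.3, -1.5]
opening: 0.524
[ 0.47343899 -0.31067855  0.11981077] 7.2 0.5240249446844994
row [-3.000e-02 -2.000e-02  2.794e+01] [ 0.4642  0.2879 -0.0124] |rot| 27.9 |d| 0.546
```

View pics/ov10.png

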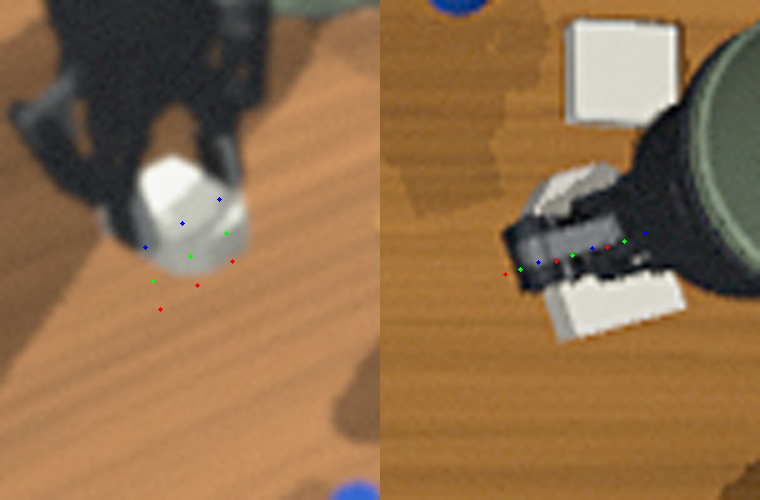

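The tag is held and off the table, visible between the fingers at about (190,215). Next I carry it over the pocket.

```bash
python3 -m jog '[[[0,0,28,0.4642,0.288,-0.01,0.03],[0,0,28,0.4642,0.288,-0.01,0.03],[0,0,28,0.4642,0.288,-0.01,0.03],[0,0,28,0.4642,0.288,-0.01,0.03],[0,0,28,0.4642,0.288,-0.01,0.03],[0,0,28,0.4642,0.288,-0.01,0.03],[0,0,28,0.4642,0.288,-0.01,0.03],[0,0,28,0.4642,0.288,-0.01,0.03],[0,0,28,0.4642,0.288,-0.01,0.03],[0,0,28,0.4642,0.288,-0.01,0.03]]]'; python3 -m jog '[[[0,0,0,0,0,0,0.03],[0,0,0,0,0,0,0.03]]]'
python3 - <<'E'
from h import *
row([.6316,.2125,.06],76.9)
E
```

```text
time: 8.13
position: [0.5926, 0.0864, 0.1242]
orientation: [-0.0, 0.783, 0.621, -0.001]
contact_force: [1.0, 0.0, -0.8]
opening: 0.525
time: 8.3
position: [0.5925, 0.087, 0.1238]
orientation: [-0.001, 0.782, 0.623, -0.001]
contact_force: [0.1, -1.0, -1.4]
opening: 0.525
row [-0.13  0.05  0.18] [0.1311 0.0102 0.0636] |rot| 0.2 |d| 0.146
```

```bash
python3 -m jog '[[[0,0,0,0.131,0.01,0.0,0.03],[0,0,0,0.131,0.01,0.0,0.03],[0,0,0,0.131,0.01,0.0,0.03],[0,0,0,0.131,0.01,0.02,0.03],[0,0,0,0.131,0.01,0.08,0.03],[0,0,0,0.131,0.01,0.11,0.03],[0,0,0,0.131,0.01,0.124,0.03],[0,0,0,0.131,0.01,0.124,0.03],[0,0,0,0.131,0.01,0.124,0.03]]]'
python3 - <<'E'
from h import *
from cell import manip
row([.6316,.2125,-0.018],76.9)
o=[]
for n,(x,y) in {"scene":(290,150),"top":(160,140)}.items():
    im=manip.camera(n)["image"][:,:,::-1];cv2.imwrite(f"pics/{n}11.png",im);o.append(crop(im,x,y,80,80,5))
cv2.imwrite("pics/c11.png",np.hstack(o)[:, :800])
E
```

```text
time: 9.05
position: [0.6321, 0.2079, 0.0007]
orientation: [-0.0, 0.784, 0.621, -0.001]
contact_force: [-0.1, -0.0, -1.2]
opening: 0.524
row [-0.11  0.13 -0.15] [ 0.0044 -0.0015  0.0187] |rot| 0.2 |d| 0.019
```

View pics/c11.png

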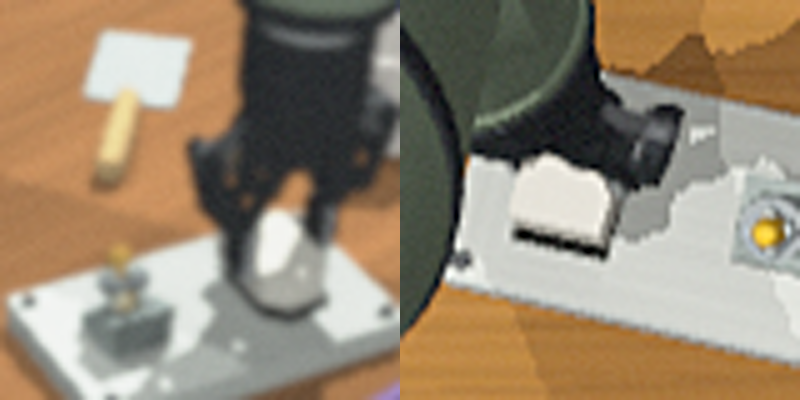

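```bash
cat > chk.py <<'E'
from h import *
def fl(P,f=(.6203,.1638,-.2285)):
    d=P[:2]-np.array(f[:2]);c,s=np.cos(f[2]),np.sin(f[2]);return np.array([c*d[0]+s*d[1],-s*d[0]+c*d[1]-.05])*1000
E
python3 - <<'E'
from chk import *
im=cv2.imread("pics/top11.png");sc=cv2.imread("pics/scene11.png")
cv2.imwrite("pics/c12.png",np.hstack([crop(sc,325,180,40,40,10),crop(im,178,165,40,40,10)]))
E
```

```text
(no output)
```

View pics/c12.png

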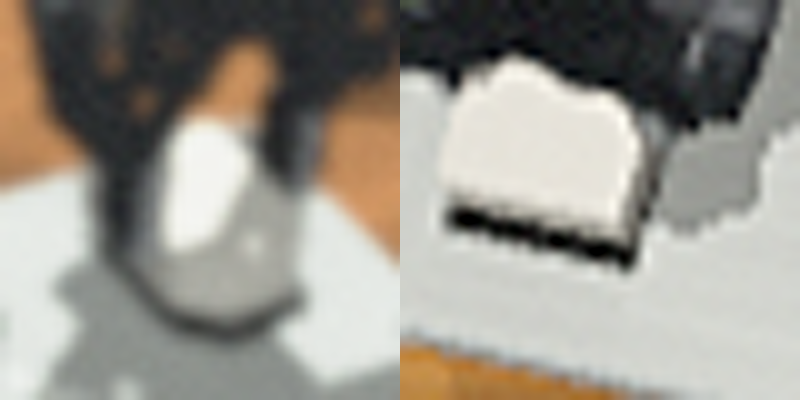

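Run:
```python
from chk import *
for q,z in [((40,192),.053),((236,240),.053),((45,230),.02),((236,270),.02),((48,207),.033),((236,250),.033)]:
    P=plane("top",uc(*q,10,178,165),z);print(q,z,P.round(4),fl(P).round(1))
# predicted tile from TCP
print(fl(np.array([.6321,.2079])))
# model overlay
L=np.array([(-32,23),(-32,-23),(20,-23),(32,-11),(32,11),(20,23)])/1000
f=-.2285;c,s=np.cos(f),np.sin(f);Rz=np.array([[c,-s],[s,c]])
o=[]
for n,(x,y) in {"scene":(320,175),"top":(175,160)}.items():
    im=crop(cv2.imread(f"pics/{n}11.png"),x,y,50,50,8)
    for xy,z,col,g in(((.6321,.2079),.0327,(0,255,0),1),((.6321,.2079),.0527,(0,255,0),1),((.6316,.2125),.02,(0,0,255),1.08)):
        P=np.c_[(Rz@(L*g).T).T+xy,np.full(6,z)];u=((proj(n,P)-[x,y]+.5)*8-.5).round().astype(np.int32);cv2.polylines(im,[u],True,col,1)
    o.append(im)
cv2.imwrite("pics/c13.png",np.hstack(o))
```

```text
(40, 192) 0.053 [0.6046 0.2358 0.053 ] [-31.6  16.5]
(236, 240) 0.053 [0.5929 0.1885 0.053 ] [-32.3 -32.2]
(45, 230) 0.02 [0.604  0.2426 0.02  ] [-33.7  23.1]
(236, 270) 0.02 [0.5939 0.195  0.02  ] [-32.8 -25.6]
(48, 207) 0.033 [0.6064 0.2388 0.033 ] [-30.6  19.9]
(236, 250) 0.033 [0.5956 0.1925 0.033 ] [-30.5 -27.6]
[ 1.50389627 -4.37338172]
```

View pics/c13.png

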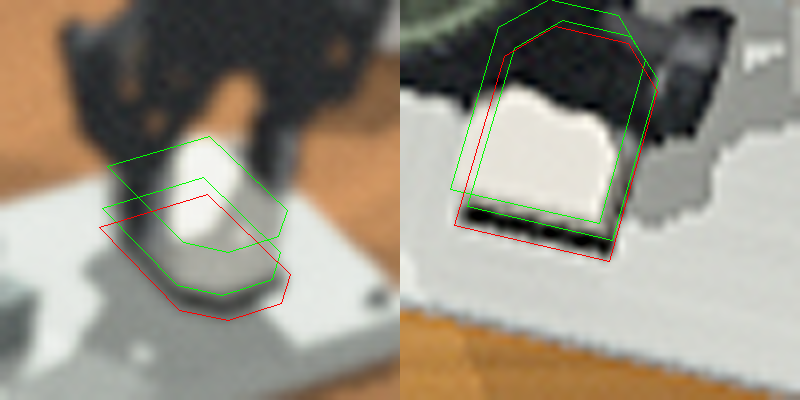

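```bash
python3 -m jog '[[[0,0,0,0.0044,-0.001,0.004,0.03],[0,0,0,0.0044,-0.001,0.007,0.03],[0,0,0,0.0044,-0.001,0.007,0.03],[0,0,0,0.0044,-0.001,0.007,0.03],[0,0,0,0.0044,-0.001,0.007,0.03]]]'
cat > ov3.py <<'E'
from chk import *
from cell import manip
import sys
tag=sys.argv[1]
s=manip.sense();p=s["position"];print(p.round(4),"fix-local",fl(p).round(1),"dz",p[2])
L=np.array([(-32,23),(-32,-23),(20,-23),(32,-11),(32,11),(20,23)])/1000
f=-.2285;c,s_=np.cos(f),np.sin(f);Rz=np.array([[c,-s_],[s_,c]])
o=[]
for n,(x,y) in {"scene":(320,175),"top":(175,160)}.items():
    im=manip.camera(n)["image"][:,:,::-1];cv2.imwrite(f"pics/{n}{tag}.png",im);im=crop(im,x,y,50,50,8)
    for xy,z,col,g in((p[:2],p[2]+.0325,(0,255,0),1),(p[:2],p[2]+.0525,(0,255,0),1),((.6316,.2125),.02,(0,0,255),1.08)):
        if len(sys.argv)>2: break
        P=np.c_[(Rz@(L*g).T).T+xy,np.full(6,z)];u=((proj(n,P)-[x,y]+.5)*8-.5).round().astype(np.int32);cv2.polylines(im,[u],True,col,1)
    o.append(im)
cv2.imwrite(f"pics/f{tag}.png",np.hstack(o))
E
python3 ov3.py 14 x
```

```text
time: 9.57
position: [0.6329, 0.2141, -0.005]
orientation: [0.0, 0.783, 0.621, 0.0]
contact_force: [-0.5, -0.6, -1.9]
opening: 0.518
[ 0.6329  0.2141 -0.005 ] fix-local [0.9 1.9] dz -0.004977942174451161
```

View pics/f14.png

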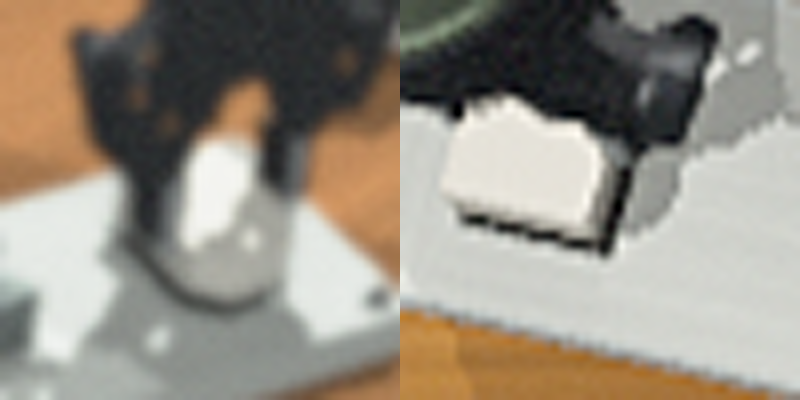

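```bash
python3 -m jog '[[[0,0,0,-0.0022,-0.0003,0.002,0.03],[0,0,0,-0.0022,-0.0003,0.003,0.03],[0,0,0,-0.0022,-0.0003,0.003,0.03],[0,0,0,-0.0022,-0.0003,0.003,0.03]]]'
python3 ov3.py 15 x
```

```text
time: 10.0
position: [0.6319, 0.212, -0.0085]
orientation: [-0.0, 0.784, 0.621, -0.0]
contact_force: [-0.6, 0.5, -0.9]
opening: 0.522
[ 0.6319  0.212  -0.0085] fix-local [ 0.4 -0.5] dz -0.008464617438565282
```

View pics/f15.png

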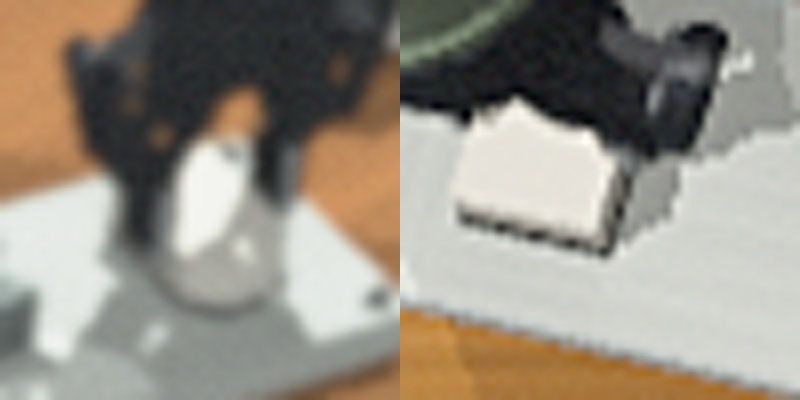

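```bash
python3 -m jog '[[[0,0,0,0,0,0.003,0.03],[0,0,0,0,0,0.005,0.03],[0,0,0,0,0,0.007,0.03],[0,0,0,0,0,0.007,0.03]]]'
python3 ov3.py 16 x
```

```text
time: 10.43
position: [0.6316, 0.212, -0.0159]
orientation: [-0.0, 0.783, 0.621, -0.0]
contact_force: [-0.3, -1.0, -1.0]
opening: 0.521
[ 0.6316  0.212  -0.0159] fix-local [ 0.1 -0.5] dz -0.015940990164867913
```

View pics/f16.png

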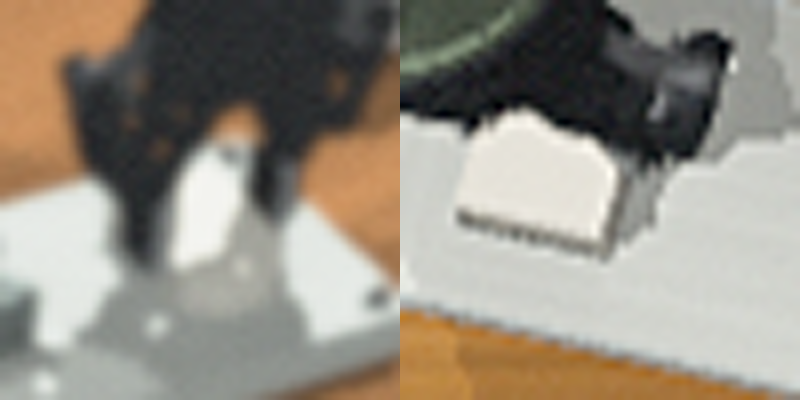

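```bash
python3 -m jog '[[[0,0,0,0,0,0.003,0.03],[0,0,0,0,0,0.0045,0.03],[0,0,0,0,0,0.0045,0.03]]]'
```

```text
time: 10.78
position: [0.6321, 0.2121, -0.0193]
orientation: [-0.0, 0.783, 0.621, 0.0]
contact_force: [-4.4, -1.3, 11.5]
opening: 0.525
```

```bash
python3 -m jog '[[[0,0,0,0,0,-0.001,0.06],[0,0,0,0,0,-0.001,0.062],[0,0,0,0,0,-0.001,0.062],[0,0,0,0,0,-0.001,0.062]]]'
python3 -m jog '[[[0,0,0,0,0,-0.02,0.062],[0,0,0,0,0,-0.05,0.062],[0,0,0,0,0,-0.09,0.062],[0,0,0,0,0,-0.13,0.062],[0,0,0,0,0,-0.16,0.062],[0,0,0,-0.05,-0.05,-0.17,0.062],[0,0,0,-0.1,-0.1,-0.17,0.062]]]'
python3 ov3.py 17 x
```

```text
time: 11.12
position: [0.6319, 0.212, -0.019]
orientation: [-0.0, 0.784, 0.621, -0.0]
contact_force: [-0.6, -0.5, -0.2]
opening: 0.731
time: 11.7
position: [0.5625, 0.1689, 0.1505]
orientation: [0.001, 0.783, 0.622, 0.002]
contact_force: [-0.5, -1.1, -1.0]
opening: 0.726
[0.5625 0.1689 0.1505] fix-local [-57.5 -58.1] dz 0.15053164732105517
```

View pics/f17.png

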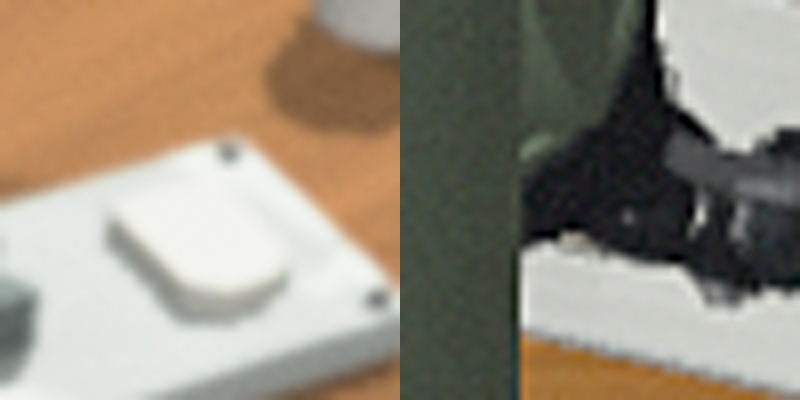

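The scene view shows the tag seated flat, about 12 mm proud, at crop (200,245). Next is the black pump.

Run:
```python
from h import *
row([.6335,-.236,.13],103)
```

```text
row [ -0.24   0.1  -26.33] [-0.3717  0.1675  0.0191] |rot| 26.3 |d| 0.408
```

```bash
python3 -m jog '[[[0,0,-26,-0.372,0.167,0.01,0.055],[0,0,-26,-0.372,0.167,0.01,0.055],[0,0,-26,-0.372,0.167,0.01,0.055],[0,0,-26,-0.372,0.167,0.01,0.055],[0,0,-26,-0.372,0.167,0.01,0.055],[0,0,-26,-0.372,0.167,0.01,0.055],[0,0,-26,-0.372,0.167,0.01,0.055],[0,0,-26,-0.372,0.167,0.01,0.055],[0,0,-26,-0.372,0.167,0.01,0.055],[0,0,-26,-0.372,0.167,0.01,0.055]]]'; python3 -m jog '[[[0,0,0,0,0,0,0.055],[0,0,0,0,0,0,0.055]]]'
python3 - <<'E'
from h import *
row([.6335,-.236,.09],103)
E
```

```text
time: 12.63
position: [0.6391, -0.2353, 0.1385]
orientation: [0.0, 0.624, 0.781, -0.0]
contact_force: [0.1, -0.1, 0.2]
opening: 0.644
time: 12.8
position: [0.6388, -0.2344, 0.1381]
orientation: [-0.0, 0.625, 0.781, -0.0]
contact_force: [0.2, -0.0, -0.6]
opening: 0.647
row [-0.05  0.02 -0.37] [-0.0004 -0.0054  0.0481] |rot| 0.4 |d| 0.048
```

```bash
python3 -m jog '[[[0,0,0,-0.0005,-0.0055,0.02,0.055],[0,0,0,-0.0005,-0.0055,0.04,0.055],[0,0,0,-0.0005,-0.0055,0.048,0.055],[0,0,0,-0.0005,-0.0055,0.048,0.055],[0,0,0,-0.0005,-0.0055,0.048,0.055]]]'; python3 ov.py 18 0.0275
python3 - <<'E'
from chk import *
im=cv2.imread("pics/top18.png");cv2.imwrite("pics/c18.png",crop(im,160,140,110,80,6))
E
```

```text
time: 13.22
position: [0.6345, -0.2328, 0.0911]
orientation: [-0.0, 0.623, 0.782, 0.0]
contact_force: [0.0, -0.1, 0.4]
opening: 0.642
[ 0.63447056 -0.23279406  0.09106263] 13.2167 0.642058519146275
```

View pics/ov18.png

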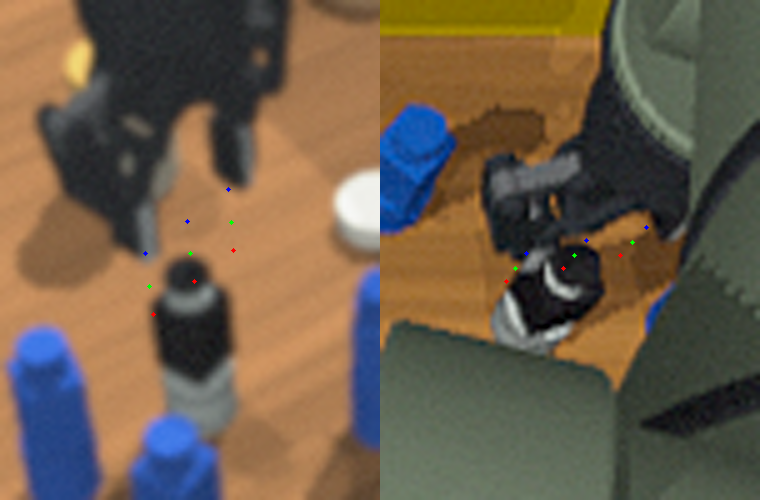

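View pics/c18.png

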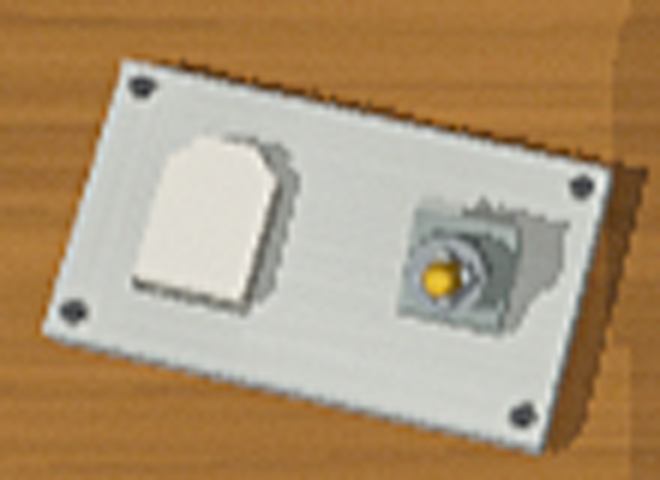

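The top crop shows the tag seated square in the pocket, at (205,215). The jaws straddle the pump, which stands at (190,330) in the scene crop, and the blue look-alikes are clear. Now I go down.

Run:
```python
from h import *
row([.6335,-.2365,.003],103)
```

```text
row [ 0.07  0.04 -0.14] [-0.0026 -0.0022  0.0889] |rot| 0.2 |d| 0.089
```

```bash
python3 -m jog '[[[0,0,0,-0.0026,-0.001,0.01,0.055],[0,0,0,-0.0026,-0.001,0.025,0.055],[0,0,0,-0.0026,-0.001,0.04,0.055],[0,0,0,-0.0026,-0.001,0.05,0.055],[0,0,0,-0.0026,-0.001,0.06,0.055],[0,0,0,-0.0026,-0.001,0.06,0.055]]]'; python3 ov.py 19 0.0275
```

```text
time: 13.82
position: [0.6329, -0.2361, 0.0288]
orientation: [-0.001, 0.624, 0.782, -0.0]
contact_force: [0.9, 0.1, 0.0]
opening: 0.645
[ 0.63286542 -0.2361444   0.02878774] 13.8167 0.6452761268118373
```

View pics/ov19.png

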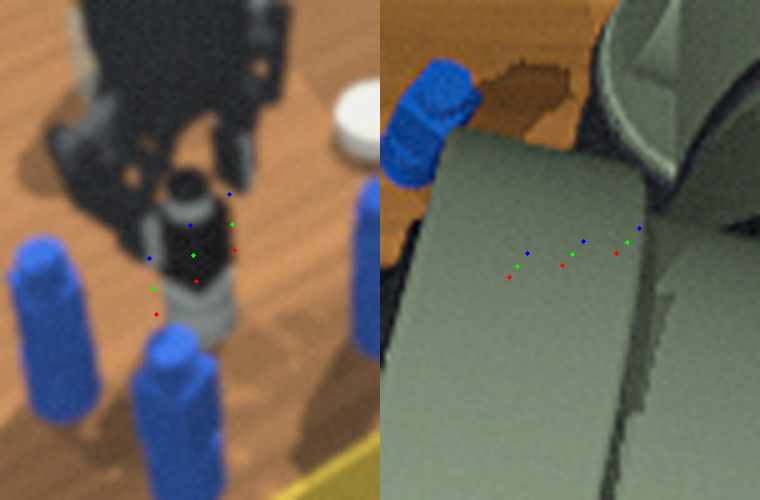

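Run:
```python
from h import *
p=np.array([.63287,-.23614,.02879]);R=toolR(103)
n="scene";c=proj(n,p+R@[0,0,-.02])[0].round().astype(int);x,y=c[0]-38,c[1]-50;k=8;x+=12;y+=20
im=crop(cv2.imread("pics/scene19.png"),x,y,60,60,k)
a=np.linspace(0,2*np.pi,40)
def dr(P,col): cv2.polylines(im,[((proj(n,P)-[x,y]+.5)*k-.5).round().astype(np.int32)],True,col,1)
X,Y=.6335,-.2362
for r,z in((.012,.099),(.018,.037),(.018,0)): dr(np.c_[X+r*np.cos(a),Y+r*np.sin(a),0*a+z],(0,255,255))
yw=np.radians(13)
for z in(.037,.082): dr(np.array([(X+.0212*np.cos(t+yw),Y+.0212*np.sin(t+yw),z) for t in np.pi/4+np.arange(4)*np.pi/2]),(0,255,0))
for sg in(-1,1): dr([p+R@[sg*q,w,-.045] for q,w in((.0275,-.011),(.0275,.011),(.0395,.011),(.0395,-.011))],(0,0,255))
cv2.imwrite("pics/c19.png",im)
```

```text
(no output)
```

View pics/c19.png

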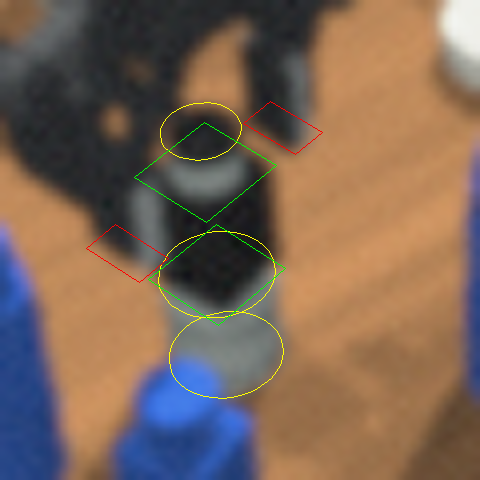

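The model overlay fits the pump, and the jaws are centred on it at about (205,190). I continue down and close.

```bash
python3 -m jog '[[[0,0,0,0,0,0.01,0.055],[0,0,0,0,0,0.02,0.055],[0,0,0,0,0,0.026,0.055],[0,0,0,0,0,0.026,0.055],[0,0,0,0,0,0.026,0.055]]]'; python3 -m jog '[[[0,0,0,0,0,0,0.04],[0,0,0,0,0,0,0.02],[0,0,0,0,0,0,0.02],[0,0,0,0,0,0,0.02],[0,0,0,0,0,0,0.02],[0,0,0,0,0,0,0.02]]]' 110;python3 ov.py 20 0.015
```

```text
time: 14.33
position: [0.6335, -0.2363, 0.0042]
orientation: [-0.0, 0.624, 0.782, -0.0]
contact_force: [-0.5, 0.0, 0.2]
opening: 0.644
time: 14.83
position: [0.6343, -0.2366, 0.0054]
orientation: [0.001, 0.624, 0.782, 0.0]
contact_force: [0.4, -0.2, 6.9]
opening: 0.34
[ 0.6342856  -0.23655541  0.00543923] 14.8333 0.3398043521787048
```

View pics/ov20.png

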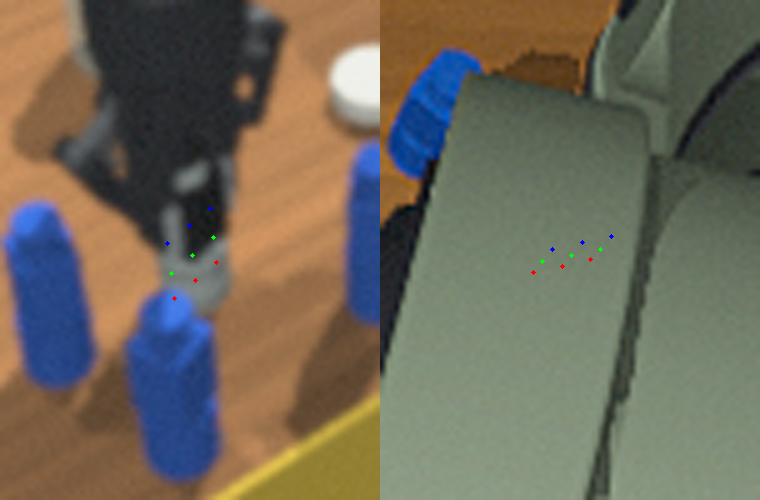

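```bash
python3 -m jog '[[[0,0,0,0,0,-0.02,0.02],[0,0,0,0,0,-0.05,0.02],[0,0,0,0,0,-0.09,0.02],[0,0,0,0,0,-0.13,0.02],[0,0,0,0,0,-0.15,0.02],[0,0,0,0,0,-0.15,0.02],[0,0,0,0,0,-0.15,0.02]]]'; python3 ov.py 21 0.015;  python3 - <<'E'
from h import *
n=np.array([-.4116,.0957,.9063]);tip=np.array([.593,.1115,.0727])
row([.52,.0,.19],77,n)
E
```

```text
time: 15.52
position: [0.6341, -0.2364, 0.1557]
orientation: [0.001, 0.624, 0.782, 0.0]
contact_force: [-1.9, -0.1, -3.4]
opening: 0.342
[ 0.6341187  -0.2364321   0.15569544] 15.5167 0.3423424547644344
row [-24.66  -5.71  25.43] [ 0.2553 -0.0579 -0.0362] |rot| 35.9 |d| 0.264
```

View pics/ov21.png

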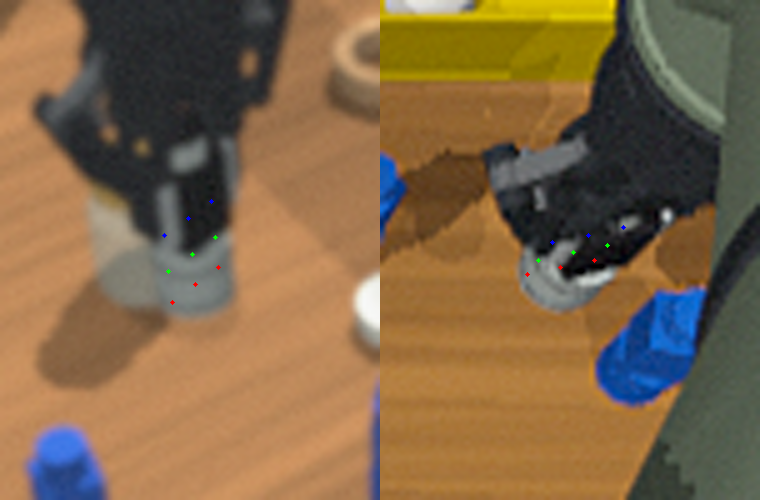

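Run:
```python
from h import *
n=np.array([-.4116,.0957,.9063]);tip=np.array([.593,.1115,.0727])
row(tip+.10*n,77,n)
```

```text
row [-24.66  -5.71  25.43] [ 3.662e-01  1.000e-04 -9.500e-03] |rot| 35.9 |d| 0.366
```

```bash
python3 -m jog '[[[-24.7,-5.7,25.4,0.366,0,-0.03,0.02],[-24.7,-5.7,25.4,0.366,0,-0.03,0.02],[-24.7,-5.7,25.4,0.366,0,-0.03,0.02],[-24.7,-5.7,25.4,0.366,0,-0.03,0.02],[-24.7,-5.7,25.4,0.366,0,-0.03,0.02],[-24.7,-5.7,25.4,0.366,0,-0.03,0.02],[-24.7,-5.7,25.4,0.366,0,-0.03,0.02],[-24.7,-5.7,25.4,0.366,0,-0.03,0.02],[-24.7,-5.7,25.4,0.366,0,-0.03,0.02],[-24.7,-5.7,25.4,0.366,0,-0.03,0.02]]]'; python3 -m jog '[[[0,0,0,0,0,0,0.02],[0,0,0,0,0,0,0.02]]]'
python3 - <<'E'
from h import *
n=np.array([-.4116,.0957,.9063]);tip=np.array([.593,.1115,.0727])
row(tip+.07*n,77,n)
E
```

```text
time: 16.45
position: [0.5693, 0.0476, 0.1765]
orientation: [0.17, 0.764, 0.608, 0.133]
contact_force: [0.1, 0.1, -2.0]
opening: 0.342
time: 16.62
position: [0.5698, 0.0496, 0.1764]
orientation: [0.17, 0.762, 0.61, 0.134]
contact_force: [1.1, -1.5, -1.8]
opening: 0.335
row [-0.04 -0.01  0.41] [ 0.0659 -0.0355  0.0277] |rot| 0.4 |d| 0.08
```

```bash
python3 -m jog '[[[0,0,0,0.066,-0.0355,0,0.02],[0,0,0,0.066,-0.0355,0,0.02],[0,0,0,0.066,-0.0355,0.01,0.02],[0,0,0,0.066,-0.0355,0.027,0.02],[0,0,0,0.066,-0.0355,0.027,0.02],[0,0,0,0.066,-0.0355,0.027,0.02]]]'
cat > ov4.py <<'E'
from h import *
from cell import manip
import sys
tag=sys.argv[1];off=float(sys.argv[2]) if len(sys.argv)>2 else .005
n_=np.array([-.4116,.0957,.9063]);tip=np.array([.593,.1115,.0727])
s=manip.sense();q=s["orientation"];R=Ro.from_quat([q[1],q[2],q[3],q[0]]).as_matrix();p=s["position"]
m=p+R@[0,0,off];d=m-tip;ax=d@n_;lat=d-ax*n_
print("t",s["time"],"F",s["contact_force"].round(1),"axial mouth above tip mm",(ax*1e3).round(1),"lateral in tool xy mm",((R.T@lat)[:2]*1e3).round(1),"axis err deg",np.degrees(np.arccos(np.clip(-R[:,2]@n_,-1,1))).round(2),"open",s["opening"])
a=np.linspace(0,2*np.pi,40);out=[]
for n,(x,y) in {"scene":(285,140),"top":(200,130)}.items():
    im=np.ascontiguousarray(manip.camera(n)["image"][:,:,::-1]);cv2.imwrite(f"pics/{n}{tag}.png",im)
    k=5;raw=crop(im,x,y,80,90,k);im=raw.copy()
    def dr(P,col,cl=True): cv2.polylines(im,[((proj(n,P)-[x,y]+.5)*k-.5).round().astype(np.int32)],cl,col,1)
    for r,z in((.018,0),(.018,.037)): dr([m+R@[r*np.cos(t),r*np.sin(t),-z] for t in a],(0,255,255))
    dr([m,m+R@[0,0,-.09]],(0,255,0),False)
    dr([tip,tip-.036*n_],(0,0,255),False)
    out.append(raw if len(sys.argv)>3 else im)
cv2.imwrite(f"pics/m{tag}.png",np.hstack(out))
E
python3 ov4.py 22
```

```text
time: 17.12
position: [0.5649, 0.1137, 0.1371]
orientation: [0.17, 0.764, 0.607, 0.133]
contact_force: [-0.4, -0.7, -1.6]
opening: 0.34
t 17.1167 F [-0.4 -0.7 -1.6] axial mouth above tip mm 65.1 lateral in tool xy mm [-4.3  1.9] axis err deg 0.44 open 0.34035722656401085
```

View pics/m22.png

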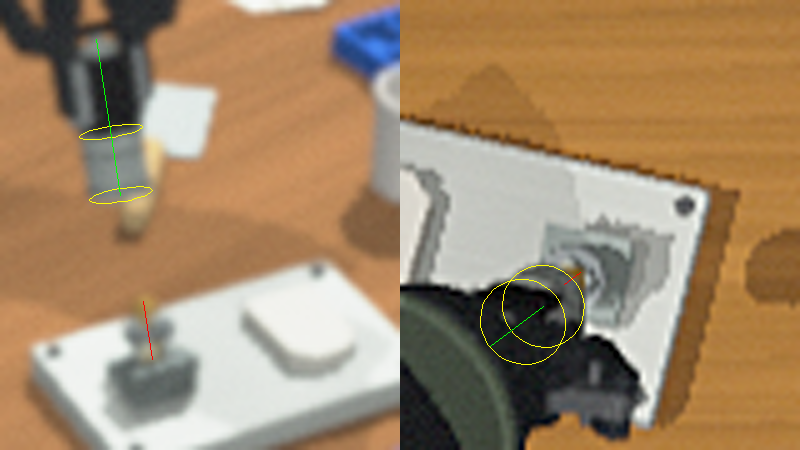

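Run:
```python
from h import *
s=cv2.imread("pics/scene22.png");t=cv2.imread("pics/top0.png");s0=cv2.imread("pics/scene0.png")
n_=np.array([-.4116,.0957,.9063]);tip=np.array([.593,.1115,.0727]);e=np.array([np.cos(np.radians(76.9)),np.sin(np.radians(76.9)),0]);g=np.cross(e,n_);a=np.linspace(0,2*np.pi,40)
o=[]
for n,im,(x,y) in(("scene",s0,(300,192)),("top",t,(220,165))):
    k=12;raw=crop(im,x,y,33,33,k);im=raw.copy()
    for r,b in((.0045,0),(.008,.006),(.016,.016)):
        u=((proj(n,[tip-b*n_+r*(np.cos(v)*e+np.sin(v)*g) for v in a])-[x,y]+.5)*k-.5).round().astype(np.int32);cv2.polylines(im,[u],True,(0,0,255),1)
    o.append(im)
cv2.imwrite("pics/n1.png",np.hstack(o))
```

```text
(no output)
```

View pics/n1.png

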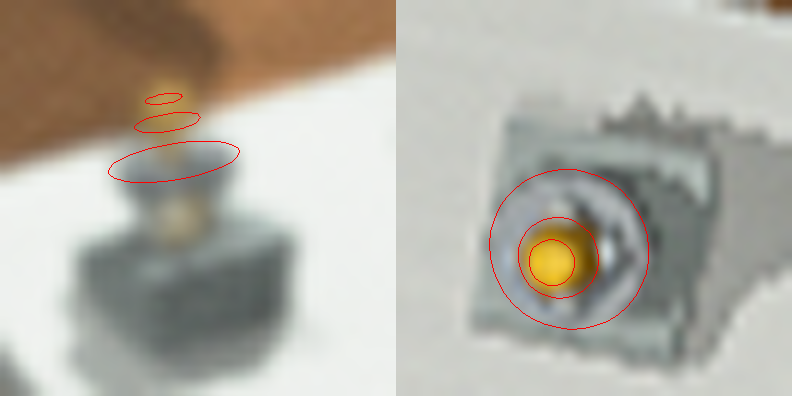

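```bash
cat > z.py <<'E'
from h import *
import sys
from cell import manip
def zz(tag,off=.005,k=10):
    s=manip.sense();q=s["orientation"];R=Ro.from_quat([q[1],q[2],q[3],q[0]]).as_matrix();p=s["position"];m=p+R@[0,0,off];a=np.linspace(0,2*np.pi,40);o=[]
    for n in("scene","top"):
        c=proj(n,m)[0].round().astype(int);x,y=c-[20,28]
        im=crop(cv2.imread(f"pics/{n}{tag}.png"),x,y,40,44,k)
        for r,z in((.018,0),(.018,.037)):
            u=((proj(n,[m+R@[r*np.cos(t),r*np.sin(t),-z] for t in a])-[x,y]+.5)*k-.5).round().astype(np.int32);cv2.polylines(im,[u],True,(0,255,255),1)
        o.append(im)
    cv2.imwrite(f"pics/z{tag}.png",np.hstack(o))
zz(sys.argv[1])
E
python3 z.py 22
```

```text
(no output)
```

View pics/z22.png

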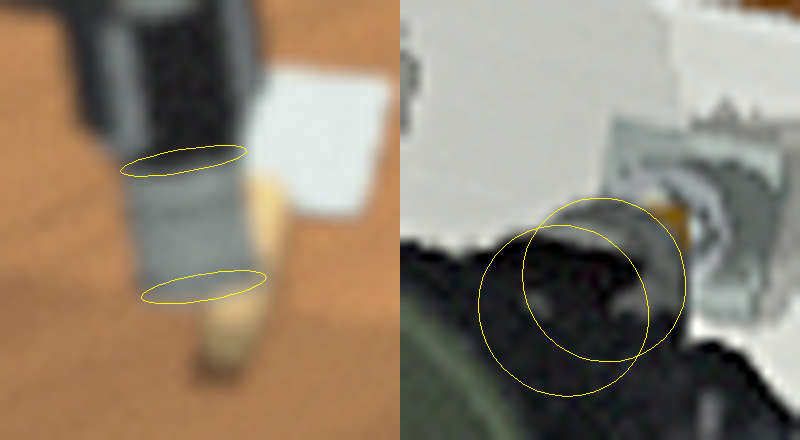

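```bash
python3 -m jog '[[[0,0,0,0.0053,-0.001,0.02,0.02],[0,0,0,0.0053,-0.001,0.04,0.02],[0,0,0,0.0053,-0.001,0.053,0.02],[0,0,0,0.0053,-0.001,0.053,0.02],[0,0,0,0.0053,-0.001,0.053,0.02]]]'; python3 ov4.py 23; python3 z.py 23
```

```text
time: 17.63
position: [0.5878, 0.1148, 0.0897]
orientation: [0.17, 0.764, 0.607, 0.134]
contact_force: [-0.2, -0.3, -0.8]
opening: 0.341
t 17.6333 F [-0.2 -0.3 -0.8] axial mouth above tip mm 12.9 lateral in tool xy mm [2.1 1.9] axis err deg 0.41 open 0.34121141509399006
```

View pics/z23.png

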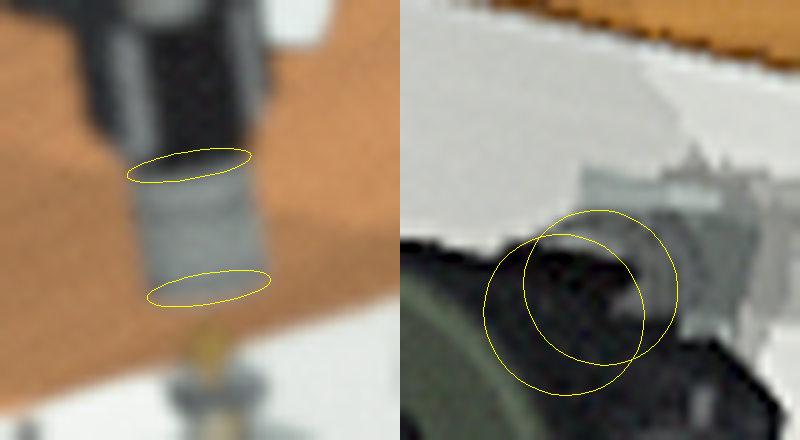

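View pics/m23.png

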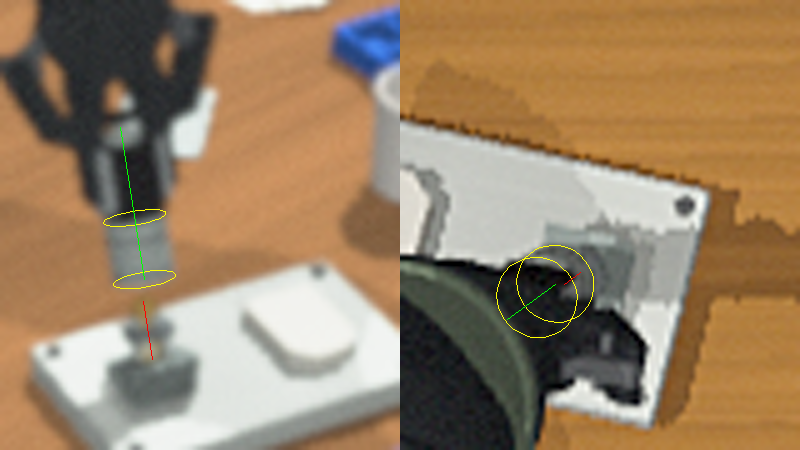

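```bash
python3 -m jog '[[[0,0,0,-0.0015,-0.001,0.003,0.02],[0,0,0,-0.0015,-0.001,0.008,0.02],[0,0,0,-0.0015,-0.001,0.013,0.02],[0,0,0,-0.0015,-0.001,0.017,0.02],[0,0,0,-0.0015,-0.001,0.017,0.02]]]'; python3 ov4.py 24; python3 z.py 24
```

```text
time: 18.15
position: [0.5933, 0.1124, 0.0738]
orientation: [0.17, 0.764, 0.608, 0.134]
contact_force: [-0.0, 0.4, -2.7]
opening: 0.335
t 18.15 F [-0.   0.4 -2.7] axial mouth above tip mm -4.1 lateral in tool xy mm [0.9 0.6] axis err deg 0.4 open 0.33544248780253294
```

View pics/z24.png

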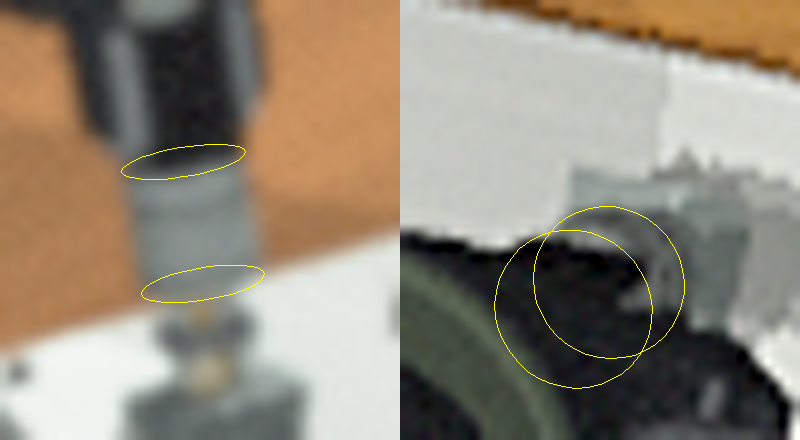

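```bash
python3 -m jog '[[[0,0,0,0,0,0.003,0.02],[0,0,0,0,0,0.006,0.02],[0,0,0,0,0,0.006,0.02]]]';python3 ov4.py 25; python3 -m jog '[[[0,0,0,0,0,0.002,0.02],[0,0,0,0,0,0.004,0.02],[0,0,0,0,0,0.004,0.02]]]'; python3 ov4.py 26
```

```text
time: 18.5
position: [0.5956, 0.1124, 0.0684]
orientation: [0.17, 0.764, 0.608, 0.134]
contact_force: [-0.5, 0.4, -2.4]
opening: 0.34
t 18.5 F [-0.5  0.4 -2.4] axial mouth above tip mm -9.9 lateral in tool xy mm [1.5 0.3] axis err deg 0.4 open 0.33962680871467793
time: 18.85
position: [0.5968, 0.112, 0.0645]
orientation: [0.17, 0.764, 0.608, 0.134]
contact_force: [-4.1, 0.1, -0.7]
opening: 0.339
t 18.85 F [-4.1  0.1 -0.7] axial mouth above tip mm -13.9 lateral in tool xy mm [ 1.3 -0.2] axis err deg 0.4 open 0.33931742899861117
```

```bash
python3 -m jog '[[[0,0,0,0,-0.001,0.001,0.02],[0,0,0,0,-0.001,0.002,0.02],[0,0,0,0,-0.001,0.002,0.02]]]';python3 ov4.py 27; python3 z.py 27
```

```text
time: 19.2
position: [0.5971, 0.112, 0.0626]
orientation: [0.17, 0.764, 0.608, 0.134]
contact_force: [-3.8, -0.3, 1.2]
opening: 0.336
t 19.2 F [-3.8 -0.3  1.2] axial mouth above tip mm -15.8 lateral in tool xy mm [ 1.5 -0.7] axis err deg 0.4 open 0.3359135967672473
```

View pics/z27.png

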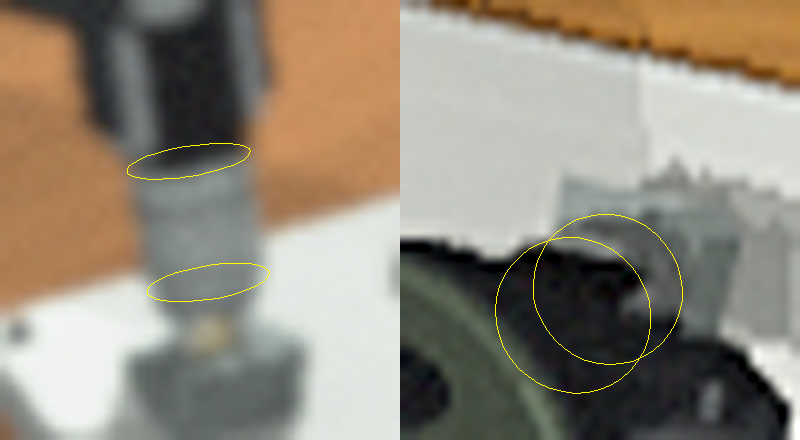

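```bash
python3 -m jog '[[[0,0,0,0,-0.0003,0.002,0.02],[0,0,0,0,-0.0003,0.004,0.02],[0,0,0,0,-0.0003,0.004,0.02]]]';python3 ov4.py 28; python3 -m jog '[[[0,0,0,0,0,0.001,0.02],[0,0,0,0,0,0.003,0.02],[0,0,0,0,0,0.003,0.02]]]' 120; python3 ov4.py 29;python3 z.py 29
```

```text
time: 19.55
position: [0.5988, 0.1117, 0.0585]
orientation: [0.17, 0.764, 0.608, 0.134]
contact_force: [0.7, -2.3, -2.0]
opening: 0.337
t 19.55 F [ 0.7 -2.3 -2. ] axial mouth above tip mm -20.2 lateral in tool xy mm [ 1.5 -0.9] axis err deg 0.4 open 0.3365520992865406
time: 19.9
position: [0.6, 0.1115, 0.0559]
orientation: [0.17, 0.764, 0.608, 0.134]
contact_force: [-3.6, -1.5, 7.9]
opening: 0.336
t 19.9 F [-3.6 -1.5  7.9] axial mouth above tip mm -23.1 lateral in tool xy mm [ 1.6 -0.9] axis err deg 0.4 open 0.33642923852485285
```

View pics/z29.png

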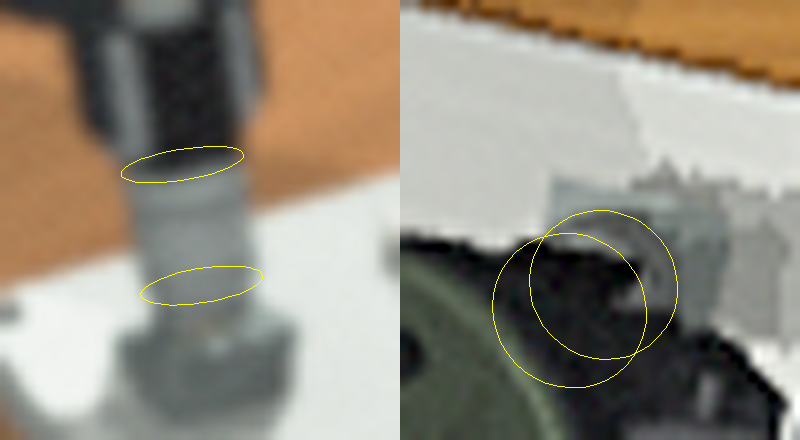

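The snap was felt: the push eased at −20 mm and is now about 10 N axial. I press on to the stop.

```bash
python3 -m jog '[[[0,0,0,0,0,0.001,0.02],[0,0,0,0,0,0.002,0.02],[0,0,0,0,0,0.002,0.02],[0,0,0,0,0,0.002,0.02]]]' 120; python3 ov4.py 30; python3 -m jog '[[[0,0,0,0,0,0.001,0.02],[0,0,0,0,0,0.001,0.02],[0,0,0,0,0,0.001,0.02]]]'; python3 ov4.py 31
```

```text
time: 20.33
position: [0.6007, 0.1114, 0.055]
orientation: [0.17, 0.764, 0.608, 0.135]
contact_force: [-17.0, -1.8, 29.9]
opening: 0.339
t 20.3333 F [-17.   -1.8  29.9] axial mouth above tip mm -24.2 lateral in tool xy mm [ 1.6 -0.7] axis err deg 0.4 open 0.33888814882171636
time: 20.68
position: [0.6009, 0.1114, 0.0547]
orientation: [0.17, 0.764, 0.608, 0.135]
contact_force: [-30.6, -1.1, 53.7]
opening: 0.335
t 20.6833 F [-30.6  -1.1  53.7] axial mouth above tip mm -24.5 lateral in tool xy mm [ 1.7 -0.6] axis err deg 0.41 open 0.33521382057261023
```

Hard stop reached: the force climbs stiffly to 62 N. I'll ease back to a moderate push.

```bash
python3 -m jog '[[[0,0,0,0,0,-0.0013,0.02],[0,0,0,0,0,-0.0013,0.02],[0,0,0,0,0,-0.0013,0.02],[0,0,0,0,0,-0.0013,0.02],[0,0,0,0,0,-0.0013,0.02]]]'; python3 ov4.py 32; python3 z.py 32
python3 - <<'E'
from h import *
im=cv2.imread("pics/top32.png");cv2.imwrite("pics/c32.png",np.hstack([crop(im,160,140,70,70,5),crop(cv2.imread("pics/scene32.png"),270,160,85,70,5)]))
E
```

```text
time: 21.2
position: [0.6006, 0.1114, 0.055]
orientation: [0.17, 0.764, 0.608, 0.135]
contact_force: [-13.3, -2.3, 21.9]
opening: 0.335
t 21.2 F [-13.3  -2.3  21.9] axial mouth above tip mm -24.2 lateral in tool xy mm [ 1.6 -0.7] axis err deg 0.4 open 0.33510280285850597
```

View pics/z32.png

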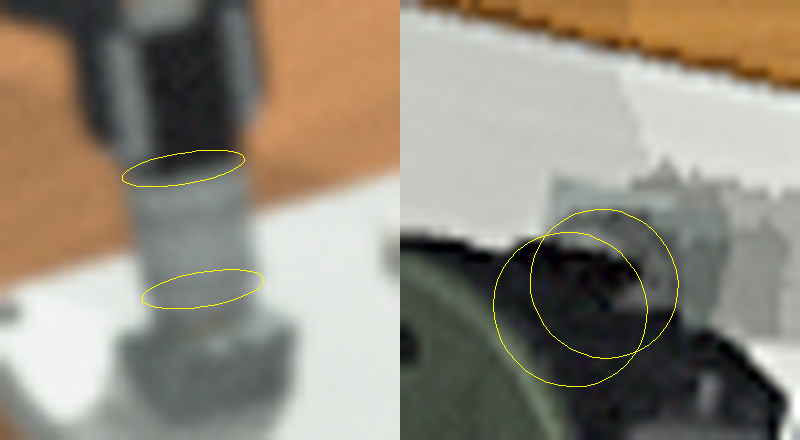

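View pics/c32.png

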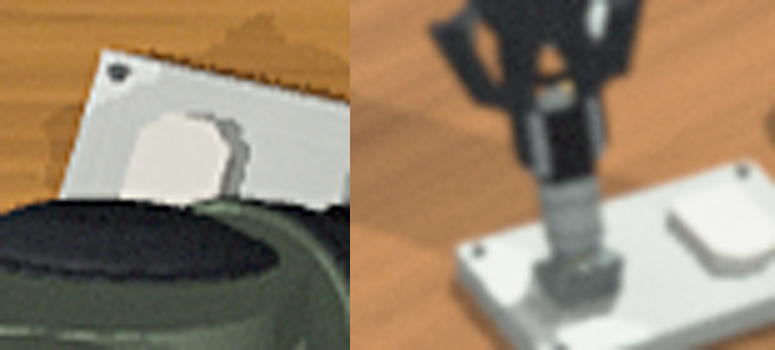

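```bash
python3 -m jog '[[[0,0,0,0,0,0,0.02],[0,0,0,0,0,0,0.02],[0,0,0,0,0,0,0.02],[0,0,0,0,0,0,0.02]]]'
python3 - <<'E'
from cell import manip
print(manip.job_done()); s=manip.sense();print(s["time"],s["contact_force"],s["opening"])
E
```

```text
time: 21.63
position: [0.6006, 0.1114, 0.055]
orientation: [0.17, 0.764, 0.608, 0.135]
contact_force: [-13.8, -1.0, 22.4]
opening: 0.335
the job is handed in; nothing more can be done
None
the job is handed in; nothing more can be done
```

The tag is seated in the pocket, and the pump's coupler is pressed home on the nipple with the pump still gripped. I handed the job in at about 21.6 s; it reports no verdict.

- **Tag:** The first grasp closed above the tag because the fingertips sit about 40 mm behind the reported TCP. I trusted the pictures and regripped lower. After release, both views showed the tag flat and square in the pocket.
- **Pump:** I took the black pump at (0.634, −0.236) and tilted it 25° onto the nipple. The push eased to almost nothing at the snap, then rose to a hard stop. It peaked at about 62 N, and I eased it back to about 26–28 N.
- **Last checks:** The mouth was 24.2 mm past my estimate of the tip, against 25 mm for home. The sideways error was about 1.7 mm, the axis error 0.4°, and the fingers were still closed on the grip (opening 0.335). These figures come from the arm readings, which agreed with the camera overlay to about 1–2 mm.
- **Not measured:** I had no direct reading of the collar travel. I judged it from the stiff stop.
- **Disagreements:** The two cameras differed by about 2–3 mm in y, so I steered between them. The reported TCP height did not match the visible fingertips, as noted above.
- **Bystanders:** I did not touch the bystanders or the blue look-alikes as far as the pictures showed, but I did not measure their positions afterwards.

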